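# Set up the slide drying ramp

### The job

Set up the slide dryer. First lay the round cover plate in the well of the blower box and press it down until it is flush with the top; then set every blue slide carrier that is there lengthwise up the drying ramp, slide side up, lying flat with its lower end squarely against the cleat; last, push the start lever fully over to on. Leave the bottles, jar, dish and pen alone, and put right any carrier that has been knocked out of place before you finish.

Things in the scene. Friction and masses are not known exactly. Their poses are not given: they have to be found in the camera images.
- ramp: fixed drying ramp, foot 160 x 320 mm; origin at the centre of its underside on the bench, x level and pointing up-slope (away from the robot side), y along the cleat. It is 85 mm tall at its upper edge
- deck: the ramp's aluminium deck, tilted 20 degrees, slippery (carriers slide down it). Origin on its surface where it meets the black cleat, midway along the cleat; x up the slope, y along the cleat, z out of the surface. Clear deck: x = 0 to 152, y = -165 to 165 mm. The cleat stands 8 mm high along the low edge (x = -9 to 0); like rims 8 mm high and wide close both sides; the upper edge is open
- blower: fixed white blower box 150 (x) x 230 (y) x 70 mm tall with a display on its front; origin at the centre of its underside. A round well is in the +y half of its flat top, a toggle lever stands on the -y half (lever block 70 x 50 mm, 25 mm tall, centred at x = 0, y = -68 mm)
- well (a point): centre of the mouth of the round well, level with the box's flat top; axes as the box. The well is 99 mm across with a 2 mm chamfer. In it lies a round black rubber seat, 92 mm across
- seat (a joint): how far the rubber seat has been pressed down, in m: 0 = up, its face 4 mm below the box's top; 0.006 = fully down, its face 10 mm below the top. Moves straight down against about 6 N of friction (the cover's weight does not move it) and stays where it is left
- cover: loose round aluminium cover plate, 92 mm across and 10 mm thick, 150 g, with a black round knob 24 mm across and 26 mm tall at the centre of its top; origin at the centre of its underside, z up through the knob. Laid on the raised seat it stands 6 mm proud of the box; with the seat fully down its rim is flush with the box's top
- start (a joint): start lever of the blower, rad: 0 = off, leaning towards the box's front (-x of the blower); 1.0 = fully on, leaning to the back (+x of the blower). Stays where it is left, light to push (about 1 N at the tip). It pivots about the blower's y axis, 80 mm from the ball's centre
- start_tip (a point): centre of the lever's green ball, 26 mm across, on a 10 mm rod; its pivot lies 92 mm above the bench
- carrier1: blue plastic slide carrier with a stained glass slide on its top face, 84 (x) x 30 (y) x 14 mm thick, 50 g; origin at the centre of its underside, z out of the face with the slide. May be absent
- carrier2: blue plastic slide carrier with a stained glass slide on its top face, 84 (x) x 30 (y) x 14 mm thick, 50 g; origin at the centre of its underside, z out of the face with the slide. May be absent
- carrier3: blue plastic slide carrier with a stained glass slide on its top face, 84 (x) x 30 (y) x 14 mm thick, 50 g; origin at the centre of its underside, z out of the face with the slide. May be absent
- carrier4: blue plastic slide carrier with a stained glass slide on its top face, 84 (x) x 30 (y) x 14 mm thick, 50 g; origin at the centre of its underside, z out of the face with the slide. May be absent
- medium: small amber glass bottle, 40 mm across, 85 mm tall; not part of the job, to be left alone; origin at the centre of its underside
- jar: specimen jar with orange cap, 56 mm across, 60 mm tall; not part of the job, to be left alone; origin at the centre of its underside
- dish: clear culture dish, 60 mm across, 13 mm tall; not part of the job, to be left alone; origin at the centre of its underside
- marker: red marker pen lying down, 13 x 120 x 13 mm, long along its own y; not part of the job, to be left alone; origin at the centre of its underside
- stain: blue stain bottle, 48 mm across, 100 mm tall; not part of the job, to be left alone; origin at the centre of its underside
There are look-alikes about, which are no part of the job. What is shaped like the carrier2 but brown is not meant.

How it is judged:
By the outcome, as a careful person would: the job done as asked, in the order asked, and still so for the second after the job is handed in, with the robot touching nothing.
Of carrier1, carrier2, carrier3, carrier4 only 2 to 4 are there at a start; the rules pass over those that are not, and their reading is None.
At some moment in a run one of carrier1, carrier2, carrier3, carrier4 may be knocked a few centimetres aside while the robot is not near it.
It also fails if it takes over 210 s, if anything falls off the work surface, if the arm or the gripper's body presses on something with over 40 N, if the wrist force passes 120 N, or if a joint passes its speed limit or range.

### The arm

A 6-joint arm with a two-finger parallel gripper is mounted at the origin on the work surface. World frame = base frame: x ahead of the robot, y to its left, z up, the work surface at z = 0. Lengths are in m, angles in rad, forces in N, time in s.
With the tool pointing down it reaches from about 0.25 to 0.725 m from the base axis. Payload 4 kg.
Tool frame: the origin (TCP) lies on the centre line of the jaws, within the pads' length; the fingertips stand ahead of it and the grasp point (between the pads) lies 11 mm behind it (bot.tip_extent is the z of the fingertips in the tool frame, in m); z points along the fingers, y is the direction in which the jaws open and shut (so a half turn about z gives the same grasp; the last joint's range is limited). The gripper opens to 85 mm and grips with 20 to 120 N. Pads are 22 mm wide; open, the fingers measure 114 mm over their backs; the gripper's body (76 mm by 85 mm) begins 54 mm behind the grasp point. The pads swing forward as they close: fully open they stand 13 mm farther back than shut.
Start: joints at [-1.105, 0.241, 0.005, 1.335, 0, 1.571], TCP at [0.225, -0.447, 0.239] pointing down, gripper open.
Joint ranges: [-2.72, 2.72], [-1.05, 1.87], [-1.09, 1.28], [-1.99, 2.15], [-1.42, 1.44], [-3.14, 3.14]. Speed limits (rad/s): [2.79, 2.79, 3.14, 3.14, 3.14, 3.14].

### API

Orientations are given as a unit quaternion [x, y, z, w].
In Python, from workcell import bot gives the robot as it stands.
- The arm moves only by the shell command python3 -m jog 'ROWS'. ROWS is JSON, a list that holds one entry, the list of rows, each a list of 7 numbers: the shift along the world's x, y, z in m, then the turn, a rotation vector about the world's x, y, z in degrees, then the closure in counts, from 0 (fully open) to 255 (shut). In form: [[[tx, ty, tz, ax, ay, az, fingers], ...]]. A call has 1 to 10 rows; each row is the pose to reach, as a shift and turn from the pose commanded when the call began; what a row does not reach only later rows make up. A row lasts 1/12 s, in which the tool goes at most 41.7 mm and 7.16 degrees, less where a joint would pass 70% of its speed; a pose out of reach is approached as far as the arm can. A call with a gripper value outside its range is refused whole. The fingers move at their own pace and stop on an object; the grip force is fixed at half the most. Time passes only in rows, so rows that repeat a pose let the fingers close. It gives the time, the measured TCP pose, the force and the opening at its end, in the units of the state.
- bot.get_obs(): the state, without advancing time (a new reading comes with each control period).
- bot.camera(name): name is "scene" or "top" or "wrist"; returns the picture (480x640x3 uint8, blue, green, red); there is no depth.
- bot.camera_model(name): a dict with "K" (3x3 intrinsics, pixels), "k1" (the pictures are not rectified: a ray, as slopes to the right and down, at radius r is drawn at 1 + k1 r^2 times it, then the intrinsics apply), "T" (4x4, takes a point from camera to world coordinates). Camera axes: x right, y down, z forward; pixel columns grow to the right and rows downward; lengths in m; the calibration is good to about 2 mm. A picture is of the moment at which its call begins: read the wrist's pose just before it. camera_model takes no time and is no camera call; for the wrist camera it gives the pose at the moment of the call.
- bot.job_done(): hands the job in, once; it reports no verdict.
The state is a dict: "clock": time; "joint_pos": joint angles; "joint_vel": joint speeds; "tau": joint torques, N m; "eef_pos": TCP position; "tool_rot": TCP orientation; "ft_force": force on the tool from outside, world axes, zero at the start; "ft_torque": the same for the moment, N m; "grip_width": finger opening in m.
Only numpy, scipy, OpenCV 4.12 (cv2) and the standard library are available. Lean on these libraries where they do the work, as an engineer would, in place of code of your own. Each camera call takes 0.05 s, during which the arm holds its last target. There are 200 camera calls.

## Working session

There is one attempt and no reset: what is moved stays moved. The work goes in short steps, Python scripts to look and compute and a shell command to move; the robot and the scene stay as the last step left them, time stands still between calls to the robot, and variables do not carry over. Pictures are saved under pics/ and viewed, about 12 in all and at most 16, crops included, and the job is handed in when it is done.

```bash
mkdir -p pics; ls
cat > h.py <<'E'
import numpy as np, cv2
from workcell import bot
def snap(n,f):
    m=bot.camera_model(n); im=bot.camera(n); cv2.imwrite('pics/'+f,im); return im,m
def ray(m,u,v):
    K=np.array(m['K']);x=(u-K[0,2])/K[0,0];y=(v-K[1,2])/K[1,1]
    r=np.hypot(x,y);s=r
    for _ in range(20): s=r/(1+m['k1']*s*s)
    f=s/r if r>0 else 1
    T=np.array(m['T']);return T[:3,3],T[:3,:3]@np.array([x*f,y*f,1])
def onz(m,u,v,z):
    o,d=ray(m,u,v);return o+d*(z-o[2])/d[2]
def proj(m,p):
    T=np.array(m['T']);q=T[:3,:3].T@(np.array(p)-T[:3,3]);x,y=q[0]/q[2],q[1]/q[2]
    s=1+m['k1']*(x*x+y*y);K=np.array(m['K']);return np.array([K[0,0]*x*s+K[0,2],K[1,1]*y*s+K[1,2]])
E
python3 - <<'E'
from h import *
for n in('scene','top'):
    im,m=snap(n,n+'0.png'); print(n,np.round(m['T'],3).tolist(),m['K'],m['k1'])
print(bot.get_obs(),bot.tip_extent)
E
```

```text
pics
scene [[0.904, 0.328, -0.273, 0.806], [0.426, -0.712, 0.558, -0.679], [-0.011, -0.622, -0.783, 1.088], [0.0, 0.0, 0.0, 1.0]] [[556.92981704   0.         324.31140253]
 [  0.         556.92981704 246.03725865]
 [  0.           0.           1.        ]] 0.029632544452744818
top [[-0.004, -0.998, 0.061, 0.379], [-1.0, 0.004, -0.006, 0.013], [0.006, -0.061, -0.998, 1.094], [0.0, 0.0, 0.0, 1.0]] [[479.46116149   0.         317.35547393]
 [  0.         479.46116149 245.86080794]
 [  0.           0.           1.        ]] -0.11441819731632039
{'clock': 0.1, 'joint_pos': array([-1.10498298e+00,  2.41355434e-01,  3.85896127e-03,  1.33520886e+00,
       -4.07060207e-06,  1.57080659e+00]), 'joint_vel': array([ 0.00018998, -0.00080734,  0.00227127, -0.00178332, -0.00024544,
       -0.0018413 ]), 'tau': array([ 5.38615750e-04, -3.73138404e+01,  2.53010184e+01,  1.08302161e-02,
       -7.91237267e-05,  1.21291512e-05]), 'eef_pos': array([ 0.22432481, -0.44623363,  0.23849309]), 'tool_rot': array([ 9.73000367e-01,  2.30801591e-01, -2.22290769e-04, -9.28260101e-04]), 'ft_force': array([ 0.95292466,  0.03381442, -0.85827126]), 'ft_torque': array([ 0.01994995,  0.00601221, -0.02115152]), 'grip_width': 0.08540016074028826} 0.008
```

View pics/top0.png

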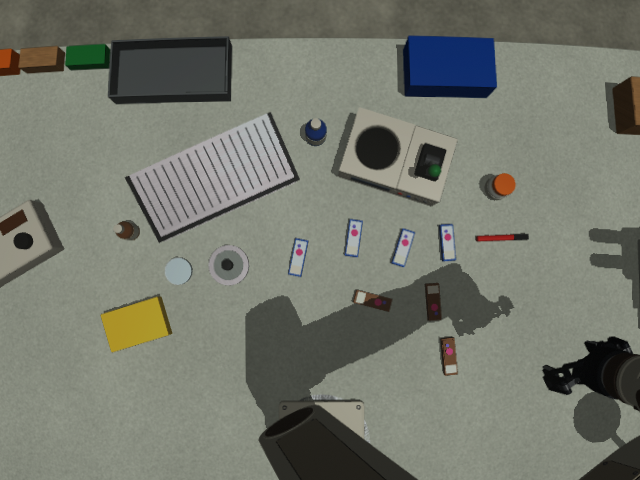

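View pics/scene0.png

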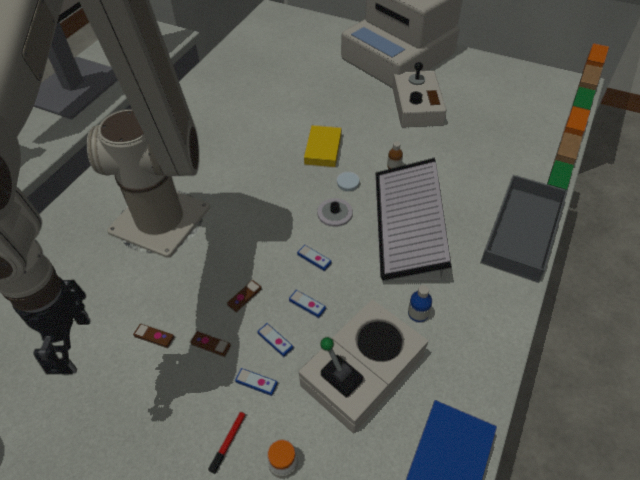

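Four blue-edged carriers are visible, at top-view pixels (298,257), (353,238), (403,247) and (447,242). The look-alikes are three brown ones at (372,300), (433,302) and (449,355), plus a decoy box with a knob at (25,240) and a blue block at (450,66). The cover is at (228,265), the well at (378,147) and the lever ball at (434,170).

```bash
cat > m1.py <<'E'
from h import *
im=cv2.imread('pics/top0.png');m=bot.camera_model('top')
hsv=cv2.cvtColor(im,cv2.COLOR_BGR2HSV)
b=cv2.inRange(hsv,(100,110,60),(130,255,255)); b[:200]=0
b=cv2.morphologyEx(b,cv2.MORPH_CLOSE,np.ones((5,5)))
cs,_=cv2.findContours(b,cv2.RETR_EXTERNAL,cv2.CHAIN_APPROX_NONE)
for c in cs:
    if cv2.contourArea(c)<150: continue
    P=np.array([onz(m,*q,0.014)[:2] for q in c[:,0].astype(float)],np.float32)
    r=cv2.minAreaRect(P); (cx,cy),(w,h),a=r
    bx=cv2.boxPoints(r); e=bx[1]-bx[0]; f=bx[2]-bx[1]; L=e if np.hypot(*e)>np.hypot(*f) else f
    print('car',c[:,0].mean(0).round(),np.round([cx,cy,w,h],4),'long axis deg',np.degrees(np.arctan2(L[1],L[0]))%180)
def show(n,u,v,z): print(n,np.round(onz(m,u,v,z),3))
for n,u,v,z in [('cover knob',228,265,.036),('cover disc',229,265,.01),('ball',434,170,.16),
 ('rA',127,178,.085),('rB',270,113,.085),('rC',298,180,.035),('rD',160,240,.035),
 ('bl1',359,109,.07),('bl2',457,136,.07),('bl3',437,202,.07),('bl4',338,172,.07),('well',378,147,.07)]: show(n,u,v,z)
E
python3 m1.py
python3 - <<'E'
import cv2
im=cv2.imread('pics/top0.png')
a=cv2.resize(im[95:285,110:310],None,fx=3,fy=3,interpolation=2);cv2.imwrite('pics/c1.png',a)
b=cv2.resize(im[95:275,280:470],None,fx=3,fy=3,interpolation=2);cv2.imwrite('pics/c2.png',b)
E
```

```text
cover knob [0.401 0.204 0.036]
cover disc [0.402 0.206 0.01 ]
ball [ 0.586 -0.226  0.16 ]
rA [0.589 0.418 0.085]
rB [0.728 0.108 0.085]
rC [0.591 0.049 0.035]
rD [0.457 0.358 0.035]
bl1 [ 0.742 -0.087  0.07 ]
bl2 [ 0.683 -0.303  0.07 ]
bl3 [ 0.535 -0.254  0.07 ]
bl4 [ 0.601 -0.039  0.07 ]
well [ 0.657 -0.127  0.07 ]
```

View pics/c1.png

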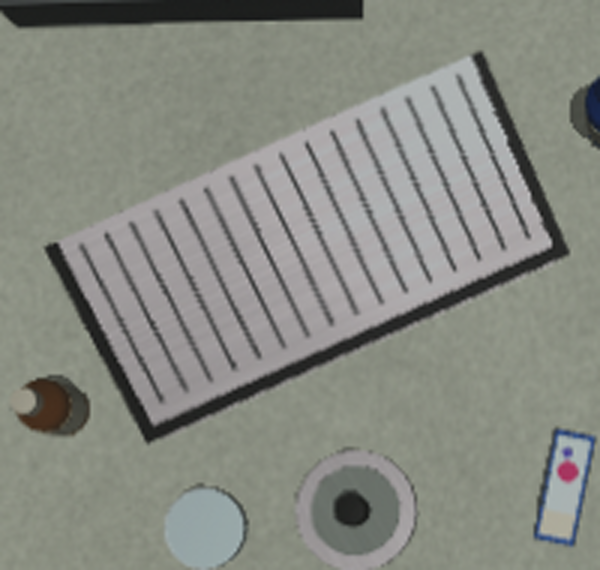

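View pics/c2.png

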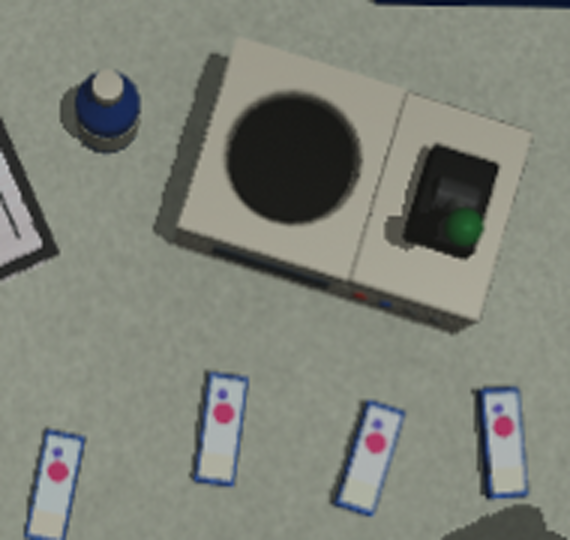

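```bash
cat > m1.py <<'E'
from h import *
im=cv2.imread('pics/top0.png');m=bot.camera_model('top')
hsv=cv2.cvtColor(im,cv2.COLOR_BGR2HSV)
for (u,v) in [(298,257),(353,238),(403,247),(447,242)]:
    x0,y0=u-22,v-26
    h=hsv[y0:y0+52,x0:x0+44]; b=((h[...,2]>185)|((h[...,1]>70)&(h[...,0]>95))).astype(np.uint8)*255
    b=cv2.morphologyEx(b,cv2.MORPH_CLOSE,np.ones((3,3)))
    cs,_=cv2.findContours(b,cv2.RETR_EXTERNAL,cv2.CHAIN_APPROX_NONE); c=max(cs,key=cv2.contourArea)
    P=np.array([onz(m,q[0]+x0,q[1]+y0,0.014)[:2] for q in c[:,0].astype(float)],np.float32)
    r=cv2.minAreaRect(P); bx=cv2.boxPoints(r); e=bx[1]-bx[0]; f=bx[2]-bx[1]; L=e if np.hypot(*e)>np.hypot(*f) else f
    print((u,v),np.round(r[0],4),np.round(r[1],4),'long deg %.1f'%((np.degrees(np.arctan2(L[1],L[0]))+90)%180-90))
s=bot.camera_model('scene')
def tri(a,b):
    o1,d1=ray(m,*a);o2,d2=ray(s,*b);t=np.linalg.lstsq(np.c_[d1,-d2],o2-o1,rcond=None)[0]
    p,q=o1+t[0]*d1,o2+t[1]*d2;return np.round((p+q)/2,4),np.linalg.norm(p-q).round(4)
print('ball',tri((434.5,170.5),(327,344)),'knob',tri((227,264.5),(335.5,206)))
w=bot.camera_model('wrist');print(np.round(w['T'],3),w['K'],w['k1'])
E
python3 m1.py
```

```text
(298, 257) [0.4195 0.05  ] [0.03   0.0831] long deg -11.5
(353, 238) [ 0.4625 -0.0752] [0.0308 0.0841] long deg -8.6
(403, 247) [ 0.4405 -0.1877] [0.0309 0.0837] long deg -18.3
(447, 242) [ 0.4519 -0.2896] [0.0841 0.0323] long deg 3.8
ball (array([ 0.5856, -0.2267,  0.1603]), np.float64(0.0017)) knob (array([0.404 , 0.2088, 0.0259]), np.float64(0.0033))
[[ 0.448 -0.862 -0.236  0.285]
 [-0.894 -0.433 -0.116 -0.417]
 [-0.002  0.264 -0.965  0.372]
 [ 0.     0.     0.     1.   ]] [[357.53397168   0.         319.10989538]
 [  0.         357.53397168 234.05577995]
 [  0.           0.           1.        ]] -0.009814038144505804
```

```bash
python3 -m jog '[[[0.1,0.36,0,0,0,70,0],[0.1,0.36,0,0,0,70,0],[0.1,0.36,0,0,0,70,0],[0.1,0.36,0,0,0,70,0],[0.1,0.36,0,0,0,70,0],[0.1,0.36,0,0,0,70,0],[0.1,0.36,0,0,0,70,0],[0.1,0.36,0,0,0,70,0],[0.1,0.36,0,0,0,70,0],[0.1,0.36,0,0,0,70,0]]]'; python3 -m jog '[[[0.078,0.292,0,0,0,68,0],[0.078,0.292,0,0,0,68,0],[0.078,0.292,0,0,0,68,0],[0.078,0.292,0,0,0,68,0],[0.078,0.292,0,0,0,68,0],[0.078,0.292,0,0,0,68,0],[0.078,0.292,0,0,0,68,0],[0.078,0.292,0,0,0,68,0],[0.078,0.292,0,0,0,68,0],[0.078,0.292,0,0,0,68,0]]]'
python3 - <<'E'
from h import *
im,m=snap('wrist','w1.png'); o=bot.get_obs(); print(np.round(m['T'],3),o['eef_pos'],o['tool_rot'],o['joint_pos'])
E
```

```text
clock: 0.93
eef_pos: [0.3255, -0.0802, 0.2392]
tool_rot: [0.658, 0.753, 0.001, -0.001]
ft_force: [0.2, -0.5, 0.3]
grip_width: 0.0851
clock: 1.77
eef_pos: [0.4022, 0.2065, 0.2384]
tool_rot: [0.129, 0.992, -0.001, -0.001]
ft_force: [0.3, -0.7, 0.5]
grip_width: 0.0851
[[ 0.257  0.933  0.252  0.339]
 [ 0.966 -0.248 -0.068  0.223]
 [-0.001  0.262 -0.965  0.372]
 [ 0.     0.     0.     1.   ]] [0.40212318 0.20597845 0.23850645] [ 1.29733390e-01  9.91548484e-01 -5.51106191e-04 -7.40732279e-04] [ 4.73425115e-01  1.47154836e-01 -1.13824915e-01  1.31166188e+00
 -6.66925263e-05  7.33625472e-01]
```

View pics/w1.png

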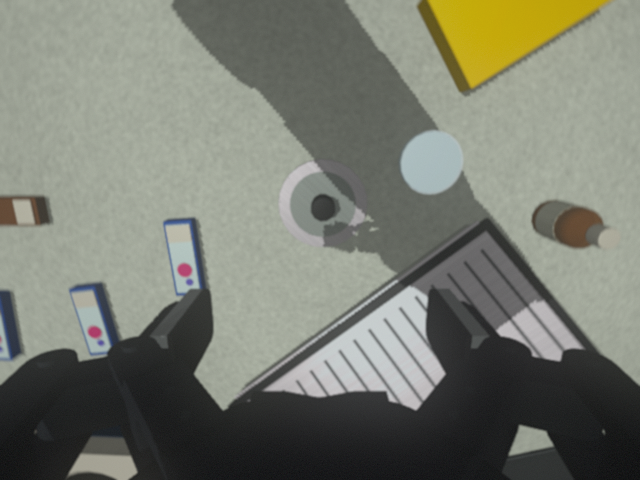

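The wrist view shows the cover at (321,202), with its knob top at (322,203). The dish is at (432,161), and the ramp's cleat runs from (245,400) to (487,222).

Run:
```python
from h import *
im=cv2.imread('pics/w1.png');m=bot.camera_model('wrist')
g=cv2.cvtColor(im,cv2.COLOR_BGR2GRAY)
sub=g[185:222,305:340]
print('knob dark extents'); ys,xs=np.where(sub<40); u0,u1,v0,v1=xs.min()+305,xs.max()+305,ys.min()+185,ys.max()+185;print(u0,u1,v0,v1)
# top disc: far (low v?) side; camera at robot side => top displaced toward image up
for z in(.036,.01): print(z,onz(m,(u0+u1)/2,(v0+v1)/2,z).round(4))
# disc: white ring left edge
print('disc L/R', [onz(m,u,v,.01).round(4) for u,v in((279,203),(321,160),(321,247))])
```

```text
knob dark extentsTraceback (most recent call last):
  File "<stdin>", line 5, in <module>
    return umr_minimum(a, axis, None, out, keepdims, initial, where)
ValueError: zero-size array to reduction operation minimum which has no identity
```

Run:
```python
from h import *
im=cv2.imread('pics/w1.png');m=bot.camera_model('wrist')
g=cv2.cvtColor(im,cv2.COLOR_BGR2GRAY)
sub=g[185:222,305:340];print(sub[18],sub[:,17])
ys,xs=np.where(sub<60); u0,u1,v0,v1=xs.min()+305,xs.max()+305,ys.min()+185,ys.max()+185;print(u0,u1,v0,v1)
for u,v,z in(((u0+u1)/2,(v0+v1)/2,.023),): print(z,onz(m,u,v,z).round(4))
print('disc', [onz(m,u,v,.01).round(4) for u,v in((279,203),(321,160),(321,247))])
```

```text
[138 138 140 138 134 126 101  71  62  65  68  67  67  66  66  65  64  64
  61  62  62  62  61  60  58  58  55  53  57  69  81  84  85  97 116] [137 135 137 137 138 138 136 132 115  85  57  52  54  59  63  66  65  66
  64  65  63  61  63  63  61  63  61  59  61  60  62  62  60  57  61  80
 109]
314 333 195 218
0.023 [0.4038 0.2094 0.023 ]
disc [array([0.3909, 0.1657, 0.01  ]), array([0.3602, 0.2185, 0.01  ]), array([0.4477, 0.1952, 0.01  ])]
```

```bash
python3 -m jog '[[[0.002,0.002,-0.1,0,0,0,90],[0.002,0.002,-0.1,0,0,0,90],[0.002,0.002,-0.1,0,0,0,90],[0.002,0.002,-0.1,0,0,0,90],[0.002,0.002,-0.19,0,0,0,90],[0.002,0.002,-0.19,0,0,0,90],[0.002,0.002,-0.217,0,0,0,90],[0.002,0.002,-0.217,0,0,0,90],[0.002,0.002,-0.217,0,0,0,90]]]'
python3 - <<'E'
from h import *
im,m=snap('wrist','w2.png'); o=bot.get_obs(); print(o['eef_pos'],o['grip_width'])
E
```

```text
clock: 2.57
eef_pos: [0.4039, 0.2068, 0.0223]
tool_rot: [0.134, 0.991, -0.001, -0.001]
ft_force: [1.3, 0.2, -0.5]
grip_width: 0.0558
[0.40567977 0.20769378 0.02386408] 0.0551615645601539
```

View pics/w2.png

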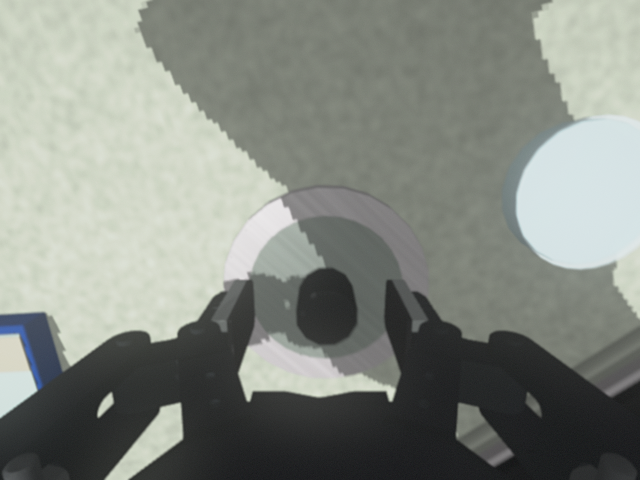

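The knob at (327,305) sits between the pads at (240,310) and (398,310), so I'm closing now.

```bash
python3 -m jog '[[[0,0,0,0,0,0,255],[0,0,0,0,0,0,255],[0,0,0,0,0,0,255],[0,0,0,0,0,0,255],[0,0,0,0,0,0,255],[0,0,0,0,0,0,255],[0,0,0.04,0,0,0,255],[0,0,0.08,0,0,0,255],[0,0,0.12,0,0,0,255],[0,0,0.18,0,0,0,255]]]'
python3 - <<'E'
from h import *
im,m=snap('wrist','w3.png'); o=bot.get_obs(); print(o['eef_pos'],o['grip_width'],np.round(m['T'],4).tolist())
np.save('w3T.npy',m['T'])
E
```

```text
clock: 3.45
eef_pos: [0.404, 0.207, 0.1865]
tool_rot: [0.133, 0.991, 0.0, 0.0]
ft_force: [1.3, 0.8, -2.5]
grip_width: 0.0217
[0.40844968 0.20925908 0.19540041] 0.021712392189095153 [[0.265, 0.9302, 0.254, 0.3403], [0.9642, -0.2558, -0.0694, 0.2241], [0.0004, 0.2633, -0.9647, 0.3205], [0.0, 0.0, 0.0, 1.0]]
```

View pics/w3.png

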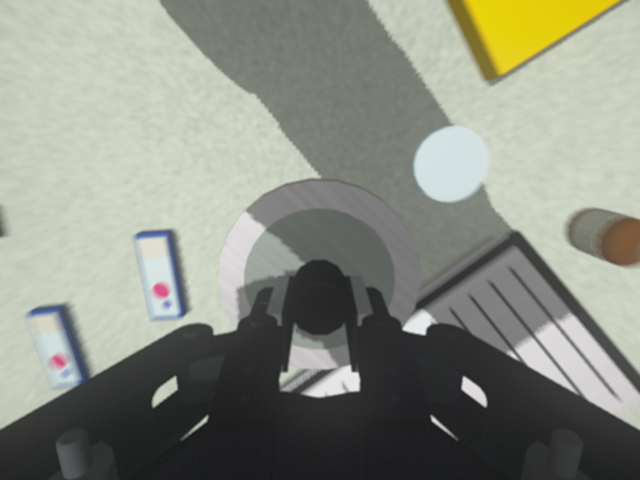

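```bash
python3 -m jog '[[[0.24,-0.21,0,0,0,0,255],[0.24,-0.21,0,0,0,0,255],[0.24,-0.21,0,0,0,0,255],[0.24,-0.21,0,0,0,0,255],[0.24,-0.21,0,0,0,0,255],[0.24,-0.21,0,0,0,0,255],[0.24,-0.21,0,0,0,0,255],[0.24,-0.21,0,0,0,0,255],[0.24,-0.21,0,0,0,0,255],[0.24,-0.21,0,0,0,0,255]]]';python3 -m jog '[[[0,0,0,0,0,0,255],[0,0,0,0,0,0,255],[0,0,0,0,0,0,255]]]'
python3 - <<'E'
from h import *
o=bot.get_obs();im,m=snap('wrist','w4.png');  print(o['eef_pos'],o['tool_rot'],o['ft_force'],np.round(m['T'],4).tolist())
E
```

```text
clock: 4.33
eef_pos: [0.6451, -0.0043, 0.1835]
tool_rot: [0.135, 0.991, 0.0, -0.0]
ft_force: [0.2, 0.0, -2.2]
grip_width: 0.0217
clock: 4.58
eef_pos: [0.6438, -0.0016, 0.1846]
tool_rot: [0.132, 0.991, 0.0, 0.0]
ft_force: [-0.1, 0.7, -1.6]
grip_width: 0.0217
[ 0.64382575 -0.00156327  0.18459835] [1.32415874e-01 9.91194242e-01 6.38218284e-05 8.45941190e-05] [-0.10623072  0.65893869 -1.63188133] [[0.2634, 0.9307, 0.2538, 0.5802], [0.9647, -0.2542, -0.0691, 0.0154], [0.0002, 0.2631, -0.9648, 0.3185], [0.0, 0.0, 0.0, 1.0]]
```

View pics/w4.png

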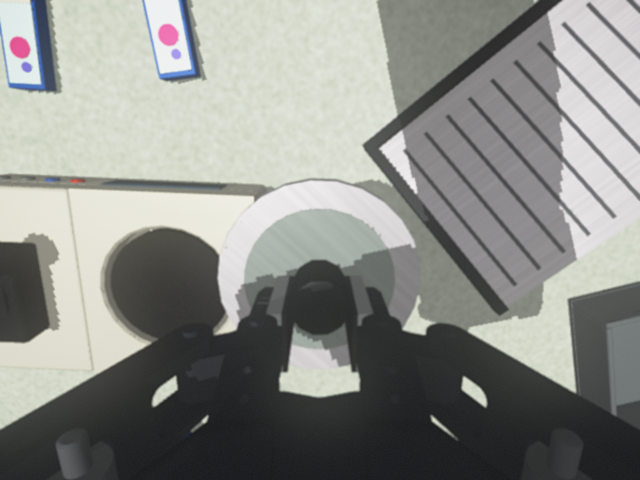

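The wrist view shows the cover held level with its rim spanning (218..421, top 179). The well is centred near (163,284), with its left edge at about 105. Next I fit circles to both.

```bash
cat > circ.py <<'E'
from h import *
def edges(g,c,r0,r1,angs,sign):
    out=[]
    for a in angs:
        rs=np.arange(r0,r1,.5);u=c[0]+rs*np.cos(a);v=c[1]+rs*np.sin(a)
        p=cv2.remap(g,u.astype(np.float32)[None],v.astype(np.float32)[None],1)[0].astype(float)
        p=np.convolve(p,np.ones(5)/5,'same'); d=sign*(p[6:]-p[:-6]);d[:6]=0;d[-6:]=0;i=d.argmax()
        if d[i]>15: out.append((u[i+3],v[i+3]))
    return out
def fit(P):
    P=np.array(P);keep=np.ones(len(P),bool)
    for _ in range(4):
        A=np.c_[2*P[keep],np.ones(keep.sum())];s=np.linalg.lstsq(A,(P[keep]**2).sum(1),rcond=None)[0]
        r=np.sqrt(s[2]+s[:2]@s[:2]);e=abs(np.hypot(*(P-s[:2]).T)-r);keep=e<max(.0015,2*np.median(e))
    return s[:2].round(4),r.round(4),keep.sum(),np.median(e).round(5)
E
python3 - <<'E'
from circ import *
im=cv2.imread('pics/w4.png');m=bot.camera_model('wrist');g=cv2.cvtColor(im,cv2.COLOR_BGR2GRAY)
D=np.radians
e=edges(g,(163,284),40,80,D(np.arange(95,305,3)),1)
print('well',fit([onz(m,*q,.07)[:2] for q in e]))
e=edges(g,(320,277),80,120,D(np.r_[np.arange(200,250,3),np.arange(-30,0,3),np.arange(330,342,3)]),-1)
e+=edges(g,(320,277),80,120,D(np.arange(150,200,4)),-1)
for z in(.171,.173,.175): print('cover',z,fit([onz(m,*q,z)[:2] for q in e]))
E
```

```text
well (array([ 0.6563, -0.1244]), np.float64(0.0482), np.int64(61), np.float64(0.00045))
cover 0.171 (array([ 0.6404, -0.0011]), np.float64(0.045), np.int64(26), np.float64(0.00011))
cover 0.173 (array([ 0.6396, -0.0009]), np.float64(0.0444), np.int64(26), np.float64(0.00011))
cover 0.175 (array([ 0.6388, -0.0007]), np.float64(0.0437), np.int64(26), np.float64(0.00011))
```

```bash
python3 -m jog '[[[0.016,-0.1235,0,0,0,0,255],[0.016,-0.1235,0,0,0,0,255],[0.016,-0.1235,0,0,0,0,255],[0.016,-0.1235,0,0,0,0,255],[0.016,-0.1235,-0.04,0,0,0,255],[0.016,-0.1235,-0.07,0,0,0,255],[0.016,-0.1235,-0.074,0,0,0,255],[0.016,-0.1235,-0.074,0,0,0,255],[0.016,-0.1235,-0.074,0,0,0,255]]]';python3 -m jog '[[[0,0,0,0,0,0,255],[0,0,0,0,0,0,255]]]'
python3 - <<'E'
from h import *
o=bot.get_obs();im,m=snap('wrist','w5.png');  print(o['eef_pos'],o['tool_rot'],o['ft_force'],np.round(m['T'],4).tolist())
t,_=snap('top','t5.png')
s,_=snap('scene','s5.png')
a=im[120:420,140:540]
b=cv2.resize(t[100:200,320:470],None,fx=2.66,fy=2.66);c=cv2.resize(s[280:430,290:440],None,fx=2.66,fy=2.66)
b=cv2.copyMakeBorder(b,0,max(0,c.shape[0]-b.shape[0]),0,0,0)
cv2.imwrite('pics/c5.png',a)
cv2.imwrite('pics/c5b.png',np.hstack([b,c]))
E
```

```text
clock: 5.38
eef_pos: [0.661, -0.1255, 0.1113]
tool_rot: [0.133, 0.991, -0.0, 0.0]
ft_force: [-0.8, -0.6, -1.6]
grip_width: 0.0217
clock: 5.55
eef_pos: [0.6624, -0.1261, 0.113]
tool_rot: [0.133, 0.991, -0.0, 0.003]
ft_force: [0.3, 0.0, -2.0]
grip_width: 0.0219
[ 0.66236421 -0.12605967  0.113001  ] [ 1.32870845e-01  9.91130071e-01 -1.59333390e-04  2.54868144e-03] [ 0.27859805  0.01258009 -1.97510515] [[0.2643, 0.9292, 0.2584, 0.5981], [0.9644, -0.2547, -0.0704, -0.1089], [0.0004, 0.2678, -0.9635, 0.2466], [0.0, 0.0, 0.0, 1.0]]
```

View pics/c5.png

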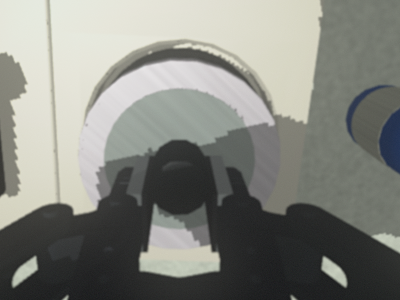

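Run:
```python
from circ import *
from scipy.optimize import least_squares as ls
im=cv2.imread('pics/w5.png');m=bot.camera_model('wrist');g=cv2.cvtColor(im,cv2.COLOR_BGR2GRAY)
D=np.radians
for a in (250,270,290):
    r=np.arange(70,130);print(a,cv2.remap(g,(320+r*np.cos(D(a))).astype(np.float32)[None],(275+r*np.sin(D(a))).astype(np.float32)[None],1)[0].tolist())
ec=edges(g,(320,275),70,110,D(np.r_[np.arange(185,355,3)]),-1)
for z in(.095,.10,.105): print('cover',z,fit([onz(m,*q,z)[:2] for q in ec]))
ew=edges(g,(320,275),98,135,D(np.arange(225,315,3)),1)
for z in (.07,):
    P=np.array([onz(m,*q,z)[:2] for q in ew])
    for R in(.0495,.0515):
        s=ls(lambda c:np.hypot(*(P-c).T)-R,[.656,-.124],loss='soft_l1',f_scale=.001);print('well',R,s.x.round(4),np.median(abs(s.fun)).round(5))
    print(fit(P))
```

```text
250 [217, 217, 217, 219, 219, 219, 220, 221, 222, 222, 224, 225, 226, 227, 226, 227, 227, 227, 226, 225, 224, 222, 222, 221, 221, 209, 175, 136, 112, 96, 87, 85, 84, 84, 86, 97, 117, 133, 138, 139, 143, 149, 155, 161, 178, 208, 225, 229, 229, 229, 230, 229, 229, 229, 229, 229, 229, 228, 228, 227]
270 [218, 216, 214, 213, 212, 212, 215, 215, 216, 216, 217, 217, 220, 220, 222, 222, 222, 221, 221, 221, 221, 222, 223, 220, 193, 150, 115, 98, 86, 84, 81, 81, 82, 84, 82, 79, 84, 131, 191, 222, 219, 186, 158, 155, 157, 164, 191, 217, 224, 224, 224, 223, 223, 223, 222, 224, 224, 222, 223, 224]
290 [214, 214, 214, 213, 212, 211, 209, 208, 208, 208, 209, 210, 210, 211, 212, 210, 209, 208, 207, 207, 207, 210, 213, 211, 196, 163, 123, 98, 84, 78, 80, 81, 82, 82, 80, 101, 147, 194, 218, 221, 216, 202, 182, 171, 175, 195, 215, 220, 220, 220, 221, 221, 220, 221, 220, 220, 220, 220, 219, 219]
cover 0.095 (array([ 0.6583, -0.1257]), np.float64(0.0452), np.int64(48), np.float64(0.00011))
cover 0.1 (array([ 0.6563, -0.1252]), np.float64(0.0437), np.int64(48), np.float64(0.0001))
cover 0.105 (array([ 0.6543, -0.1246]), np.float64(0.0422), np.int64(48), np.float64(0.0001))
well 0.0495 [ 0.6573 -0.1287] 0.00072
well 0.0515 [ 0.6595 -0.1293] 0.00066
(array([ 0.652 , -0.1273]), np.float64(0.045), np.int64(24), np.float64(0.0005))
```

View pics/c5b.png

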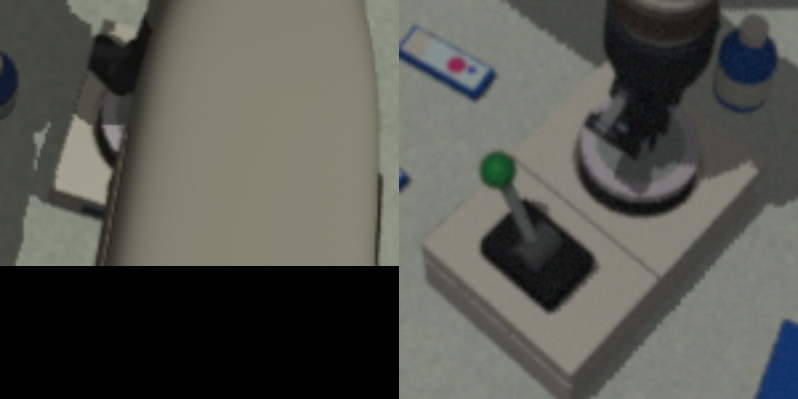

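Run:
```python
from circ import *
from scipy.optimize import least_squares as ls
im=cv2.imread('pics/w5.png');m=bot.camera_model('wrist');g=cv2.cvtColor(im,cv2.COLOR_BGR2GRAY)
D=np.radians
E=[]
for a in range(205,318,3):
    r=np.arange(140,95,-.5);p=cv2.remap(g,(320+r*np.cos(D(a))).astype(np.float32)[None],(275+r*np.sin(D(a))).astype(np.float32)[None],1)[0]
    i=np.argmax(p<205)
    if i>5 and p[:i].min()>204: E.append((a,r[i]))
print(E)
for dz in(0,.003,.005):
    mm=dict(m);T=np.array(m['T']).copy();T[2,3]+=dz;mm['T']=T
    P=np.array([onz(mm,320+r*np.cos(D(a)),275+r*np.sin(D(a)),.07)[:2] for a,r in E])
    s=ls(lambda c:np.hypot(*(P-c).T)-.0515,[.656,-.124],loss='soft_l1',f_scale=.0005)
    print('well',s.x.round(4),np.median(abs(s.fun)).round(5),fit(P))
    ec=edges(g,(320,275),70,110,D(np.r_[np.arange(185,355,3)]),-1)
    for z in(.095,.1): print('cover',z,fit([onz(mm,*q,z)[:2] for q in ec]))
```

```text
[(208, np.float64(106.0)), (211, np.float64(106.5)), (214, np.float64(107.5)), (217, np.float64(109.0)), (220, np.float64(110.0)), (223, np.float64(110.0)), (226, np.float64(110.5)), (229, np.float64(111.5)), (232, np.float64(113.0)), (235, np.float64(113.0)), (238, np.float64(113.0)), (241, np.float64(113.5)), (244, np.float64(114.5)), (247, np.float64(114.5)), (250, np.float64(114.5)), (253, np.float64(115.0)), (256, np.float64(115.5)), (259, np.float64(116.0)), (262, np.float64(115.5)), (265, np.float64(115.5)), (268, np.float64(115.5)), (271, np.float64(116.5)), (274, np.float64(116.5)), (277, np.float64(115.5)), (280, np.float64(115.5)), (283, np.float64(115.5)), (286, np.float64(116.0)), (289, np.float64(115.5)), (292, np.float64(115.0)), (295, np.float64(115.0)), (298, np.float64(115.0)), (301, np.float64(114.5)), (304, np.float64(113.5)), (307, np.float64(113.0)), (310, np.float64(113.0)), (313, np.float64(112.5)), (316, np.float64(111.5))]
well [ 0.658  -0.1247] 0.00012 (array([ 0.6574, -0.1246]), np.float64(0.051), np.int64(37), np.float64(0.00014))
cover 0.095 (array([ 0.6583, -0.1257]), np.float64(0.0452), np.int64(48), np.float64(0.00011))
cover 0.1 (array([ 0.6563, -0.1252]), np.float64(0.0437), np.int64(48), np.float64(0.0001))
well [ 0.658  -0.1248] 0.00016 (array([ 0.6584, -0.1249]), np.float64(0.0518), np.int64(37), np.float64(0.00014))
cover 0.095 (array([ 0.6595, -0.1261]), np.float64(0.0461), np.int64(48), np.float64(0.00011))
cover 0.1 (array([ 0.6575, -0.1255]), np.float64(0.0446), np.int64(48), np.float64(0.00011))
well [ 0.658  -0.1249] 0.00017 (array([ 0.6591, -0.125 ]), np.float64(0.0524), np.int64(37), np.float64(0.00015))
cover 0.095 (array([ 0.6603, -0.1263]), np.float64(0.0467), np.int64(48), np.float64(0.00011))
cover 0.1 (array([ 0.6583, -0.1257]), np.float64(0.0452), np.int64(48), np.float64(0.00011))
```

```bash
python3 -m jog '[[[-0.001,0.001,0,0,0,0,255],[-0.001,0.001,-0.006,0,0,0,255],[-0.001,0.001,-0.012,0,0,0,255],[-0.001,0.001,-0.012,0,0,0,255],[-0.001,0.001,-0.014,0,0,0,255],[-0.001,0.001,-0.014,0,0,0,255]]]'; for i in 1 2 3; do python3 -m jog '[[[0,0,-0.002,0,0,0,255],[0,0,-0.002,0,0,0,255],[0,0,-0.002,0,0,0,255]]]'; done
```

```text
clock: 6.2
eef_pos: [0.6591, -0.1252, 0.0951]
tool_rot: [0.133, 0.991, 0.0, -0.001]
ft_force: [-0.4, -0.5, -1.9]
grip_width: 0.0219
clock: 6.45
eef_pos: [0.6596, -0.1252, 0.0939]
tool_rot: [0.133, 0.991, 0.0, -0.0]
ft_force: [0.2, 0.5, -1.3]
grip_width: 0.0219
clock: 6.7
eef_pos: [0.6595, -0.1253, 0.0919]
tool_rot: [0.133, 0.991, -0.0, -0.0]
ft_force: [0.6, -0.7, -2.3]
grip_width: 0.022
clock: 6.95
eef_pos: [0.6598, -0.1253, 0.0903]
tool_rot: [0.133, 0.991, -0.0, 0.0]
ft_force: [0.5, -0.4, -0.6]
grip_width: 0.0217
```

```bash
for i in 1 2 3; do python3 -m jog '[[[0,0,-0.002,0,0,0,255],[0,0,-0.002,0,0,0,255],[0,0,-0.002,0,0,0,255]]]'; done
```

```text
clock: 7.2
eef_pos: [0.6599, -0.1253, 0.0886]
tool_rot: [0.133, 0.991, -0.0, 0.001]
ft_force: [-1.1, 0.0, 3.7]
grip_width: 0.0215
clock: 7.45
eef_pos: [0.6599, -0.1253, 0.0862]
tool_rot: [0.133, 0.991, -0.0, 0.0]
ft_force: [-0.7, -0.3, 4.3]
grip_width: 0.0217
clock: 7.7
eef_pos: [0.6599, -0.1253, 0.085]
tool_rot: [0.133, 0.991, -0.0, 0.001]
ft_force: [-1.9, 0.3, 7.9]
grip_width: 0.0214
```

```bash
for i in 1 2 3; do python3 -m jog '[[[0,0,-0.002,0,0,0,255],[0,0,-0.002,0,0,0,255],[0,0,-0.002,0,0,0,255]]]'; done
```

```text
clock: 7.95
eef_pos: [0.66, -0.1254, 0.0849]
tool_rot: [0.133, 0.991, -0.0, 0.001]
ft_force: [-5.0, 0.6, 14.5]
grip_width: 0.0219
clock: 8.2
eef_pos: [0.6601, -0.1254, 0.0849]
tool_rot: [0.133, 0.991, -0.0, 0.002]
ft_force: [-8.0, 1.5, 22.5]
grip_width: 0.0216
clock: 8.45
eef_pos: [0.6601, -0.1254, 0.0848]
tool_rot: [0.133, 0.991, -0.0, 0.002]
ft_force: [-11.2, 1.4, 28.6]
grip_width: 0.0222
```

```bash
python3 -m jog '[[[0,0,0.007,0,0,0,255],[0,0,0.007,0,0,0,255],[0,0,0.007,0,0,0,120],[0,0,0.007,0,0,0,120],[0,0,0.007,0,0,0,120],[0,0,0.007,0,0,0,120],[0,0,0.04,0,0,0,120],[0,0,0.08,0,0,0,120],[0,0,0.08,0,0,0,120]]]';  python3 - <<'E'
from h import *
o=bot.get_obs();im,m=snap('wrist','w6.png');  print(o['eef_pos'],o['tool_rot'],o['ft_force'],np.round(m['T'],4).tolist())
s,_=snap('scene','s6.png')
a=cv2.resize(im[120:400,180:480],None,fx=1.3,fy=1.3)
c=cv2.resize(s[300:400,320:440],None,fx=3.3,fy=3.64)
cv2.imwrite('pics/c6.png',np.hstack([a,c[:364]]))
E
```

```text
clock: 9.2
eef_pos: [0.6637, -0.126, 0.1661]
tool_rot: [0.133, 0.991, -0.0, 0.006]
ft_force: [2.2, -0.5, 2.2]
grip_width: 0.0452
[ 0.66369621 -0.12602299  0.16609169] [ 1.33222995e-01  9.91064939e-01 -3.56424792e-04  6.46482261e-03] [ 2.17199292 -0.45495013  2.17145154] [[0.2649, 0.9269, 0.2658, 0.5984], [0.9643, -0.255, -0.0719, -0.1086], [0.0011, 0.2753, -0.9613, 0.2992], [0.0, 0.0, 0.0, 1.0]]
```

View pics/c6.png

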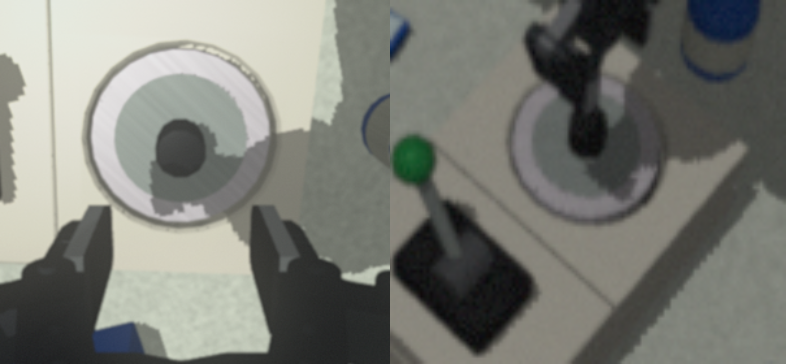

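The cover sits concentric in the well and looks flush. To confirm it is fully down, I'm pressing once more on the knob top with the fingers shut.

```bash
python3 -m jog '[[[0,0,0,0,0,0,255],[0,0,0,0,0,0,255],[0,0,0,0,0,0,255],[0,0,0,0,0,0,255],[0,0,0,0,0,0,255],[0,0,-0.03,0,0,0,255],[0,0,-0.05,0,0,0,255],[0,0,-0.05,0,0,0,255],[0,0,-0.05,0,0,0,255]]]'; for i in 1 2 3; do python3 -m jog '[[[0,0,-0.003,0,0,0,255],[0,0,-0.003,0,0,0,255],[0,0,-0.003,0,0,0,255]]]'; done
```

```text
clock: 10.05
eef_pos: [0.6591, -0.1252, 0.1072]
tool_rot: [0.133, 0.991, 0.0, -0.001]
ft_force: [0.3, -0.2, -0.0]
grip_width: -0.0001
clock: 10.3
eef_pos: [0.6594, -0.1252, 0.1049]
tool_rot: [0.133, 0.991, 0.0, -0.0]
ft_force: [-0.4, 0.3, 0.2]
grip_width: 0.0002
clock: 10.55
eef_pos: [0.66, -0.1253, 0.1041]
tool_rot: [0.133, 0.991, -0.0, 0.001]
ft_force: [-2.7, 0.2, 7.2]
grip_width: 0.0002
clock: 10.8
eef_pos: [0.6601, -0.1253, 0.1039]
tool_rot: [0.133, 0.991, -0.0, 0.002]
ft_force: [-6.5, 1.5, 18.3]
grip_width: -0.0003
```

```bash
python3 -m jog '[[[0,0,0.12,0,0,0,255],[0,0,0.12,0,0,0,255],[0,0,0.12,0,0,0,255],[-0.24,0.175,0.12,0,0,4,100],[-0.24,0.175,0.12,0,0,4,100],[-0.24,0.175,0.12,0,0,4,100],[-0.24,0.175,0.12,0,0,4,100],[-0.24,0.175,0.12,0,0,4,100],[-0.24,0.175,0.12,0,0,4,100],[-0.24,0.175,0.12,0,0,4,100]]]';python3 -m jog '[[[0,0,0,0,0,0,100],[0,0,0,0,0,0,100]]]'
cat > ramp.py <<'E'
from h import *
m=bot.camera_model('top')
BR=onz(m,294,176.7,.0375);BL=onz(m,161,236.7,.0375);UL=onz(m,130.7,176,.0895);UR=onz(m,267.3,115,.0895)
for n,p in zip('BR BL UL UR'.split(),(BR,BL,UL,UR)): print(n,p.round(4))
e=BL-BR;print('len',np.linalg.norm(e),'yaw',np.degrees(np.arctan2(-e[0],e[1])));e=UL-UR;print('len',np.linalg.norm(e),'yaw',np.degrees(np.arctan2(-e[0],e[1])))
print('mids',((BL+BR)/2).round(4),((UL+UR)/2).round(4), np.linalg.norm(((UL+UR)-(BL+BR))/2))
E
python3 ramp.py
python3 - <<'E'
from h import *
o=bot.get_obs();im,m=snap('wrist','w7.png');print(o['eef_pos'],o['tool_rot'],np.round(m['T'],4).tolist())
E
```

```text
clock: 11.63
eef_pos: [0.4221, 0.0474, 0.2191]
tool_rot: [0.099, 0.995, 0.0, 0.0]
ft_force: [0.1, 0.4, 0.6]
grip_width: 0.0518
clock: 11.8
eef_pos: [0.4223, 0.0476, 0.2195]
tool_rot: [0.097, 0.995, 0.0, 0.0]
ft_force: [0.9, -0.6, -0.4]
grip_width: 0.0522
BR [0.5977 0.0575 0.0375]
BL [0.4647 0.3551 0.0375]
UL [0.5921 0.4083 0.0895]
UR [0.7225 0.113  0.0895]
len 0.325946808863061 yaw 24.081988465222167
len 0.3227570677650486 yaw 23.814404039480536
mids [0.5312 0.2063 0.0375] [0.6573 0.2606 0.0895] 0.14687255128930288
[0.42226385 0.04763661 0.21954719] [9.70587298e-02 9.95278535e-01 4.97169411e-05 4.87467757e-04] [[0.194, 0.9462, 0.2588, 0.3574], [0.981, -0.1872, -0.0509, 0.06], [0.0003, 0.2638, -0.9646, 0.3534], [0.0, 0.0, 0.0, 1.0]]
```

View pics/w7.png

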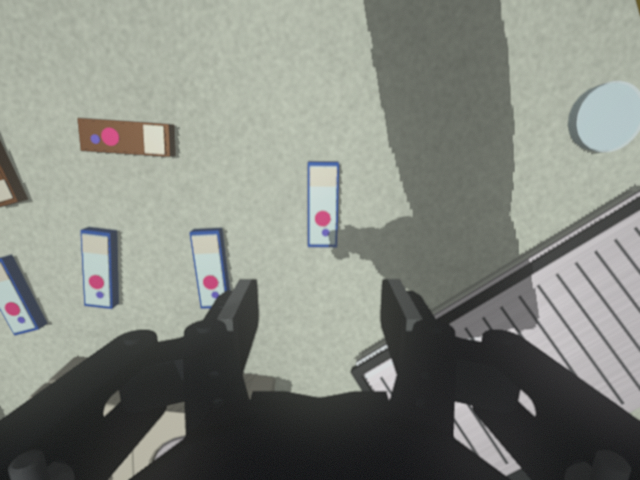

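Blue carriers are at (323,204), (210,268), (98,268) and (18,293). The brown ones at (126,137) and (8,180) are look-alikes. I measure the carriers next.

```bash
cat > car.py <<'E'
from h import *
def cars(im,m,seeds,z=.014,w=60):
    hsv=cv2.cvtColor(im,cv2.COLOR_BGR2HSV)
    blue=((hsv[...,1]>90)&(hsv[...,0]>95)&(hsv[...,0]<135)).astype(np.uint8)
    for (u,v) in seeds:
        b=np.zeros_like(blue);s=np.s_[max(0,v-w):v+w,max(0,u-w):u+w];b[s]=blue[s]
        n,l,st,_=cv2.connectedComponentsWithStats(b); k=[i for i in range(1,n) if st[i,4]>30]
        k=max(k,key=lambda i:st[i,4]);pts=np.argwhere(l==k)[:,::-1].astype(float)
        h=cv2.convexHull(pts.astype(np.float32))[:,0]
        P=np.array([onz(m,*q,z)[:2] for q in h],np.float32)
        r=cv2.minAreaRect(P);bx=cv2.boxPoints(r);e=bx[1]-bx[0];f=bx[2]-bx[1];L=e if np.hypot(*e)>np.hypot(*f) else f
        print((u,v),np.round(r[0],4),np.round(r[1],4),'long %.1f'%((np.degrees(np.arctan2(L[1],L[0]))+90)%180-90))
E
python3 - <<'E'
from car import *
m=bot.camera_model('wrist');cars(cv2.imread('pics/w7.png'),m,[(323,204),(210,268),(98,268)])
# cleat inner top edge line
p,q=onz(m,358,370,.0375),onz(m,640,192,.0375);print('cleat outer',p,q,np.degrees(np.arctan2(-(q-p)[0],(q-p)[1])))
E
```

```text
(323, 204) [0.423  0.0506] [0.0284 0.0823] long -11.7
(210, 268) [ 0.4562 -0.0729] [0.0292 0.0653] long -7.8
(98, 268) [ 0.4429 -0.1868] [0.029  0.0838] long -18.3
cleat outer [0.59373254 0.05361291 0.0375    ] [0.46203968 0.33219921 0.0375    ] 25.300961360576675
```

```bash
python3 -m jog '[[[0,0.003,-0.1,0,0,0,100],[0,0.003,-0.1,0,0,0,100],[0,0.003,-0.1,0,0,0,100],[0,0.003,-0.18,0,0,0,100],[0,0.003,-0.18,0,0,0,100],[0,0.003,-0.208,0,0,0,100],[0,0.003,-0.208,0,0,0,100],[0,0.003,-0.208,0,0,0,100]]]';python3 -m jog '[[[0,0,0,0,0,0,255],[0,0,0,0,0,0,255],[0,0,0,0,0,0,255],[0,0,0,0,0,0,255],[0,0,0,0,0,0,255],[0,0,0,0,0,0,255],[0,0,0.04,0,0,0,255],[0,0,0.08,0,0,0,255],[0,0,0.12,0,0,0,255],[0,0,0.12,0,0,0,255]]]'; python3 -m jog '[[[0.107,0.269,0.05,0,0,35.6,255],[0.107,0.269,0.05,0,0,35.6,255],[0.107,0.269,0.05,0,0,35.6,255],[0.107,0.269,0.05,0,0,35.6,255],[0.107,0.269,0.05,0,0,35.6,255],[0.107,0.269,0.05,0,0,35.6,255],[0.107,0.269,0.05,0,0,35.6,255],[0.107,0.269,0.05,0,0,35.6,255],[0.107,0.269,0.05,0,0,35.6,255]]]'; python3 -m jog '[[[0,0,0,8.14,-18.27,0,255],[0,0,0,8.14,-18.27,0,255],[0,0,0,8.14,-18.27,0,255],[0,0,0,8.14,-18.27,0,255],[0,0,0,8.14,-18.27,0,255]]]'
python3 - <<'E'
from h import *
from scipy.spatial.transform import Rotation as R
o=bot.get_obs();im,m=snap('wrist','w8.png');print(o['eef_pos'],R.from_quat(o['tool_rot']).as_matrix().round(3),o['joint_pos'])
E
```

```text
clock: 12.52
eef_pos: [0.4241, 0.0489, 0.0102]
tool_rot: [0.099, 0.995, -0.0, -0.001]
ft_force: [0.5, 0.2, 0.4]
grip_width: 0.052
clock: 13.35
eef_pos: [0.4291, 0.0503, 0.1389]
tool_rot: [0.098, 0.995, 0.002, 0.007]
ft_force: [1.8, -0.3, -0.5]
grip_width: 0.0281
clock: 14.1
eef_pos: [0.5312, 0.3211, 0.1809]
tool_rot: [-0.212, 0.977, 0.0, 0.001]
ft_force: [-0.7, -0.7, 0.2]
grip_width: 0.0276
clock: 14.52
eef_pos: [0.5271, 0.3153, 0.1791]
tool_rot: [-0.207, 0.963, 0.034, 0.167]
ft_force: [0.1, 0.8, 0.3]
grip_width: 0.0284
[0.52706112 0.31533186 0.17914453] [[-0.859 -0.41   0.307]
 [-0.387  0.912  0.135]
 [-0.336 -0.003 -0.942]] [ 0.56291509  0.26006014 -0.19340512  0.77854236 -0.04939753  0.13125855]
```

View pics/w8.png

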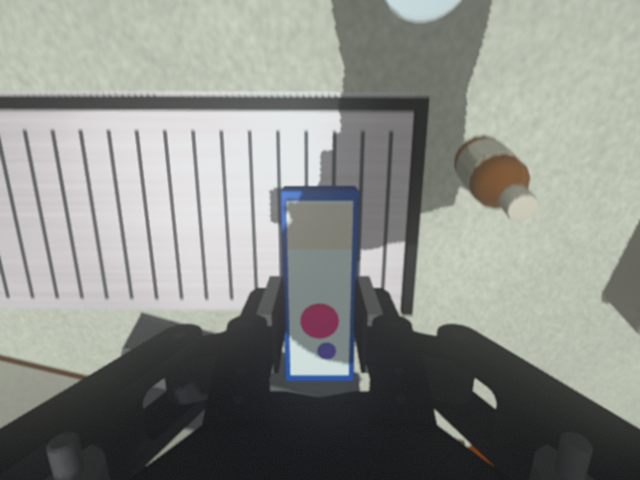

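The carrier is held square to the ramp. The cleat's inner edge is at about v=108 and the left inner corner at about (413,109).

Run:
```python
from h import *
from scipy.spatial.transform import Rotation as R
m=bot.camera_model('wrist');o=bot.get_obs();print(o['eef_pos'],R.from_quat(o['tool_rot']).as_matrix().round(3).tolist())
im=cv2.imread('pics/w8.png');g=cv2.cvtColor(im,cv2.COLOR_BGR2GRAY)
print(g[90:125,100].tolist(),g[90:125,395].tolist(),g[150,395:435].tolist())
c=onz(m,413,109,.033);a=onz(m,0,108,.033);print('corner',c,'left',a,'yaw',np.degrees(np.arctan2(-(c-a)[0],(c-a)[1])))
y=np.radians(24);u=np.array([np.cos(y),np.sin(y),0]);v=np.array([-np.sin(y),np.cos(y),0])
print('deck origin est',c-.165*v, 'upper rim end',onz(m,405,313,.085))
```

```text
[0.53043539 0.31741432 0.18194081] [[-0.857, -0.41, 0.312], [-0.386, 0.912, 0.138], [-0.341, -0.002, -0.94]]
[192, 199, 201, 197, 182, 162, 137, 105, 81, 74, 75, 76, 75, 76, 76, 76, 74, 78, 99, 135, 166, 194, 213, 218, 217, 218, 217, 217, 217, 217, 218, 219, 220, 219, 220] [115, 117, 118, 121, 119, 108, 96, 80, 63, 50, 48, 47, 48, 49, 46, 45, 49, 47, 48, 56, 70, 88, 101, 112, 117, 122, 121, 121, 122, 123, 123, 123, 122, 122, 122] [119, 119, 120, 118, 118, 118, 119, 120, 118, 119, 119, 117, 119, 120, 117, 106, 83, 55, 44, 43, 47, 45, 47, 47, 48, 47, 46, 46, 47, 62, 87, 107, 114, 116, 116, 116, 115, 115, 116, 114]
corner [0.47098477 0.36099712 0.033     ] left [0.58758538 0.0981986  0.033     ] yaw 23.92629819975729
deck origin est [0.53809632 0.21026212 0.033     ] upper rim end [0.60387893 0.42582833 0.085     ]
```

```bash
python3 -m jog '[[[0,0.004,-0.04,0,0,0,255],[0,0.004,-0.08,0,0,0,255],[0,0.004,-0.10,0,0,0,255],[0,0.004,-0.108,0,0,0,255],[0,0.004,-0.108,0,0,0,255],[0,0.004,-0.108,0,0,0,255]]]'; for i in 1 2 3 4; do python3 -m jog '[[[0,0,-0.003,0,0,0,255],[0,0,-0.003,0,0,0,255],[0,0,-0.003,0,0,0,255]]]' | grep -v rot; done
```

```text
clock: 15.07
eef_pos: [0.5335, 0.3238, 0.0748]
tool_rot: [-0.207, 0.963, 0.036, 0.171]
ft_force: [0.8, 0.3, 0.0]
grip_width: 0.0278
clock: 15.32
eef_pos: [0.5321, 0.3233, 0.0718]
ft_force: [-0.6, -0.3, 0.4]
grip_width: 0.028
clock: 15.57
eef_pos: [0.5308, 0.3226, 0.0671]
ft_force: [0.8, -0.5, -0.2]
grip_width: 0.0283
clock: 15.82
eef_pos: [0.5306, 0.3225, 0.0636]
ft_force: [0.0, -0.3, -1.0]
grip_width: 0.0281
clock: 16.07
eef_pos: [0.5307, 0.3225, 0.0606]
ft_force: [-0.1, 1.0, -0.2]
grip_width: 0.0282
```

```bash
for i in 1 2 3 4; do python3 -m jog '[[[0,0,-0.0015,0,0,0,255],[0,0,-0.0015,0,0,0,255],[0,0,-0.0015,0,0,0,255]]]' | grep -v rot; done
```

```text
clock: 16.32
eef_pos: [0.5311, 0.3227, 0.0596]
ft_force: [-0.2, -0.4, 0.0]
grip_width: 0.0284
clock: 16.57
eef_pos: [0.5311, 0.3227, 0.0596]
ft_force: [-5.1, -3.3, 9.8]
grip_width: 0.0282
clock: 16.82
eef_pos: [0.5311, 0.3227, 0.0595]
ft_force: [-10.3, -5.5, 19.9]
grip_width: 0.0278
clock: 17.07
eef_pos: [0.5311, 0.3228, 0.0595]
ft_force: [-16.6, -9.1, 29.9]
grip_width: 0.0279
```

```bash
python3 -m jog '[[[0,0,0.005,0,0,0,255],[0,0,0.005,0,0,0,255],[-0.0026,-0.0011,0.004,0,0,0,255],[-0.0026,-0.0011,0.004,0,0,0,255]]]' | grep -v rot;  for i in 1 2 3 4; do python3 -m jog '[[[-0.0026,-0.0011,-0.001,0,0,0,255],[-0.0026,-0.0011,-0.001,0,0,0,255],[-0.0026,-0.0011,-0.001,0,0,0,255]]]' | grep -v rot; done
```

```text
clock: 17.4
eef_pos: [0.5278, 0.3212, 0.0583]
ft_force: [-3.1, -0.8, 5.1]
grip_width: 0.0283
clock: 17.65
eef_pos: [0.5275, 0.3211, 0.0587]
ft_force: [4.7, 1.4, -0.4]
grip_width: 0.0279
clock: 17.9
eef_pos: [0.5271, 0.3211, 0.0594]
ft_force: [8.3, 2.8, 0.8]
grip_width: 0.0284
clock: 18.15
eef_pos: [0.5268, 0.321, 0.0601]
ft_force: [11.9, 3.6, 1.7]
grip_width: 0.0279
clock: 18.4
eef_pos: [0.5264, 0.321, 0.0607]
ft_force: [14.4, 4.2, 1.8]
grip_width: 0.0284
```

```bash
python3 -m jog '[[[0.0098,0.004,0.003,0,0,0,255],[0.0098,0.004,0.003,0,0,0,255],[0.0098,0.004,0.003,0,0,0,255],[0.0098,0.004,0.003,0,0,0,130],[0.0098,0.004,0.003,0,0,0,130],[0.0098,0.004,0.003,0,0,0,130],[0.0098,0.004,0.003,0,0,0,130],[-0.002,-0.001,0.041,0,0,0,130],[-0.012,-0.006,0.08,0,0,0,130],[-0.02,-0.01,0.12,0,0,0,130]]]';python3 -m jog '[[[0,0,0,0,0,0,130]]]' | grep eef
python3 - <<'E'
from h import *
from scipy.spatial.transform import Rotation as R
o=bot.get_obs();im,m=snap('wrist','w9.png');print(o['eef_pos'],R.from_quat(o['tool_rot']).as_matrix().round(3).tolist())
t,_=snap('top','t9.png');s,_=snap('scene','s9.png')
cv2.imwrite('pics/c9.png',np.hstack([im[:400,200:560],cv2.resize(s[120:340,300:470],None,fx=1.82,fy=1.82)[:400]]))
E
```

```text
clock: 19.23
eef_pos: [0.4956, 0.3058, 0.1733]
tool_rot: [-0.207, 0.963, 0.035, 0.167]
ft_force: [0.1, 0.4, 0.8]
grip_width: 0.0416
eef_pos: [0.5009, 0.3093, 0.1838]
[0.50085416 0.30930959 0.1837958 ] [[-0.852, -0.411, 0.323], [-0.384, 0.911, 0.146], [-0.354, 0.0, -0.935]]
```

View pics/c9.png

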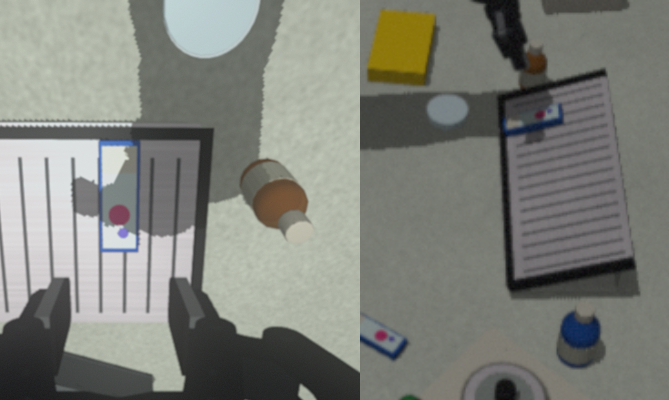

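Carrier A lies square against the cleat near the left end of the deck. On to carrier B.

```bash
python3 -m jog '[[[-0.05,-0.18,0.04,-8.14,18.27,0,100],[-0.05,-0.18,0.04,-8.14,18.27,0,100],[-0.05,-0.18,0.04,-8.14,18.27,0,100],[-0.05,-0.18,0.04,-8.14,18.27,0,100],[-0.05,-0.18,0.04,-8.14,18.27,0,100],[-0.05,-0.18,0.04,-8.14,18.27,0,100]]]' | grep eef;python3 -m jog '[[[0,-0.205,0,0,0,-33,100],[0,-0.205,0,0,0,-33,100],[0,-0.205,0,0,0,-33,100],[0,-0.205,0,0,0,-33,100],[0,-0.205,0,0,0,-33,100],[0,-0.205,0,0,0,-33,100],[0,-0.205,0,0,0,-33,100],[0,-0.205,0,0,0,-33,100]]]' ;cat > look.py <<'E'
from car import *
import sys
from scipy.spatial.transform import Rotation as R
pr=np.array(eval(sys.argv[1])+(.014,))
o=bot.get_obs();im,m=snap('wrist',sys.argv[2]);M=R.from_quat(o['tool_rot']).as_matrix()
print(o['eef_pos'].round(4),'jaw deg %.1f'%np.degrees(np.arctan2(M[1,1],M[0,1])),M[:,2].round(3))
cars(im,m,[tuple(int(x) for x in proj(m,pr))])
E
python3 look.py '(.4625,-.0752)' w10.png
```

```text
eef_pos: [0.4463, 0.1232, 0.2135]
clock: 20.63
eef_pos: [0.4473, -0.0773, 0.2135]
tool_rot: [0.076, 0.997, 0.0, -0.001]
ft_force: [-0.0, 0.3, 0.1]
grip_width: 0.0517
[ 0.4473 -0.0773  0.2135] jaw deg 81.3 [-0.003  0.001 -1.   ]
(324, 224) [ 0.4636 -0.0747] [0.0282 0.0831] long -9.1
```

```bash
python3 -m jog '[[[0.016,0.0025,-0.1,0,0,0,100],[0.016,0.0025,-0.1,0,0,0,100],[0.016,0.0025,-0.1,0,0,0,100],[0.016,0.0025,-0.18,0,0,0,100],[0.016,0.0025,-0.18,0,0,0,100],[0.016,0.0025,-0.203,0,0,0,100],[0.016,0.0025,-0.203,0,0,0,100],[0.016,0.0025,-0.203,0,0,0,100]]]' | grep -v rot;python3 -m jog '[[[0,0,0,0,0,0,255],[0,0,0,0,0,0,255],[0,0,0,0,0,0,255],[0,0,0,0,0,0,255],[0,0,0,0,0,0,255],[0,0,0,0,0,0,255],[0,0,0.04,0,0,0,255],[0,0,0.08,0,0,0,255],[0,0,0.12,0,0,0,255],[0,0,0.12,0,0,0,255]]]' | grep -v rot; python3 -m jog '[[[0.097,0.334,0.05,0,0,33.1,255],[0.097,0.334,0.05,0,0,33.1,255],[0.097,0.334,0.05,0,0,33.1,255],[0.097,0.334,0.05,0,0,33.1,255],[0.097,0.334,0.05,0,0,33.1,255],[0.097,0.334,0.05,0,0,33.1,255],[0.097,0.334,0.05,0,0,33.1,255],[0.097,0.334,0.05,0,0,33.1,255],[0.097,0.334,0.05,0,0,33.1,255],[0.097,0.334,0.05,0,0,33.1,255]]]'; python3 -m jog '[[[0,0,0,8.14,-18.27,0,255],[0,0,0,8.14,-18.27,0,255],[0,0,0,8.14,-18.27,0,255],[0,0,0,8.14,-18.27,0,255],[0,0,0,8.14,-18.27,0,255]]]';python3 -m jog '[[[0,0,0,0,0,0,255],[0,0,0,0,0,0,255]]]'
```

```text
clock: 21.35
eef_pos: [0.4626, -0.0735, 0.0109]
ft_force: [0.2, -0.3, -0.5]
grip_width: 0.0522
clock: 22.18
eef_pos: [0.4695, -0.0765, 0.1406]
ft_force: [1.5, 0.4, -1.0]
grip_width: 0.0282
clock: 23.02
eef_pos: [0.5621, 0.2634, 0.1829]
tool_rot: [-0.214, 0.977, 0.001, 0.002]
ft_force: [0.4, -0.3, -0.1]
grip_width: 0.028
clock: 23.43
eef_pos: [0.5574, 0.2561, 0.1803]
tool_rot: [-0.208, 0.963, 0.035, 0.167]
ft_force: [0.9, -0.4, 0.3]
grip_width: 0.028
clock: 23.6
eef_pos: [0.5641, 0.2595, 0.1851]
tool_rot: [-0.208, 0.962, 0.036, 0.172]
ft_force: [0.1, -0.2, -0.2]
grip_width: 0.0279
```

```bash
python3 -m jog '[[[0,0,-0.04,0,0,0,255],[0,0,-0.08,0,0,0,255],[0,0,-0.10,0,0,0,255],[0,0,-0.115,0,0,0,255],[0,0,-0.115,0,0,0,255],[0,0,-0.115,0,0,0,255],[0,0,-0.115,0,0,0,255]]]'; for i in 1 2 3 4; do python3 -m jog '[[[0,0,-0.0015,0,0,0,255],[0,0,-0.0015,0,0,0,255],[0,0,-0.0015,0,0,0,255]]]' | grep -v rot; done
```

```text
clock: 24.18
eef_pos: [0.5636, 0.2597, 0.069]
tool_rot: [-0.208, 0.962, 0.036, 0.172]
ft_force: [0.8, -0.1, -0.4]
grip_width: 0.0279
clock: 24.43
eef_pos: [0.5618, 0.259, 0.0669]
ft_force: [-0.9, -0.9, -0.2]
grip_width: 0.0281
clock: 24.68
eef_pos: [0.5608, 0.2586, 0.0641]
ft_force: [-0.4, -0.2, -0.7]
grip_width: 0.0279
clock: 24.93
eef_pos: [0.5607, 0.2585, 0.0623]
ft_force: [0.6, 0.4, -0.1]
grip_width: 0.0278
clock: 25.18
eef_pos: [0.5611, 0.2587, 0.0616]
ft_force: [-3.0, -1.0, 5.8]
grip_width: 0.0277
```

```bash
python3 -m jog '[[[0,0,0.001,0,0,0,255],[-0.0026,-0.0011,0,0,0,0,255],[-0.0026,-0.0011,0,0,0,0,255],[-0.0026,-0.0011,0,0,0,0,255]]]' | grep -v rot;  for i in 1 2; do python3 -m jog '[[[-0.0026,-0.0011,-0.001,0,0,0,255],[-0.0026,-0.0011,-0.001,0,0,0,255],[-0.0026,-0.0011,-0.001,0,0,0,255]]]' | grep -v rot; done
```

```text
clock: 25.52
eef_pos: [0.5578, 0.2573, 0.0605]
ft_force: [0.4, -0.3, 0.3]
grip_width: 0.0281
clock: 25.77
eef_pos: [0.5554, 0.2562, 0.0597]
ft_force: [-0.1, -0.6, -0.3]
grip_width: 0.0279
clock: 26.02
eef_pos: [0.5531, 0.2553, 0.0591]
ft_force: [1.9, 1.2, -0.7]
grip_width: 0.028
```

```bash
for i in 1 2; do python3 -m jog '[[[-0.0026,-0.0011,-0.001,0,0,0,255],[-0.0026,-0.0011,-0.001,0,0,0,255],[-0.0026,-0.0011,-0.001,0,0,0,255]]]' | grep -v rot; done
```

```text
clock: 26.27
eef_pos: [0.5527, 0.2551, 0.0596]
ft_force: [4.5, 1.5, 1.9]
grip_width: 0.028
clock: 26.52
eef_pos: [0.5524, 0.255, 0.0603]
ft_force: [8.8, 2.7, 1.0]
grip_width: 0.0279
```

```bash
python3 -m jog '[[[0.005,0.002,0.0015,0,0,0,255],[0.005,0.002,0.0015,0,0,0,255],[0.005,0.002,0.0015,0,0,0,255],[0.005,0.002,0.0015,0,0,0,130],[0.005,0.002,0.0015,0,0,0,130],[0.005,0.002,0.0015,0,0,0,130],[0.005,0.002,0.0015,0,0,0,130],[-0.008,-0.004,0.041,0,0,0,130],[-0.02,-0.01,0.08,0,0,0,130],[-0.032,-0.014,0.12,0,0,0,130]]]'|grep -v rot;python3 -m jog '[[[-0.09,-0.21,0.04,-8.14,18.27,0,100],[-0.09,-0.21,0.04,-8.14,18.27,0,100],[-0.09,-0.21,0.04,-8.14,18.27,0,100],[-0.09,-0.21,0.04,-8.14,18.27,0,100],[-0.09,-0.21,0.04,-8.14,18.27,0,100],[-0.09,-0.21,0.04,-8.14,18.27,0,100],[-0.09,-0.21,0.04,-8.14,18.27,0,100]]]' | grep eef;python3 -m jog '[[[0,-0.22,0,0,0,-42.5,100],[0,-0.22,0,0,0,-42.5,100],[0,-0.22,0,0,0,-42.5,100],[0,-0.22,0,0,0,-42.5,100],[0,-0.22,0,0,0,-42.5,100],[0,-0.22,0,0,0,-42.5,100],[0,-0.22,0,0,0,-42.5,100],[0,-0.22,0,0,0,-42.5,100],[0,-0.22,0,0,0,-42.5,100]]]';python3 look.py '(.4425,-.187)' w11.png
python3 - <<'E'
from h import *
im,m=snap('top','t11.png')
E
```

```text
clock: 27.35
eef_pos: [0.514, 0.238, 0.1753]
ft_force: [0.6, -0.3, 0.3]
grip_width: 0.0421
eef_pos: [0.424, 0.0257, 0.2173]
clock: 28.68
eef_pos: [0.4258, -0.1898, 0.2163]
tool_rot: [0.156, 0.988, 0.0, -0.0]
ft_force: [-0.5, 0.6, 0.1]
grip_width: 0.0521
[ 0.4258 -0.1898  0.2163] jaw deg 72.0 [-0.001  0.001 -1.   ]
(327, 223) [ 0.4416 -0.1874] [0.0284 0.0825] long -18.3
```

```bash
python3 -m jog '[[[0.0155,0.0025,-0.1,0,0,0,100],[0.0155,0.0025,-0.1,0,0,0,100],[0.0155,0.0025,-0.1,0,0,0,100],[0.0155,0.0025,-0.18,0,0,0,100],[0.0155,0.0025,-0.18,0,0,0,100],[0.0155,0.0025,-0.206,0,0,0,100],[0.0155,0.0025,-0.206,0,0,0,100],[0.0155,0.0025,-0.206,0,0,0,100]]]' | grep -v rot;python3 -m jog '[[[0,0,0,0,0,0,255],[0,0,0,0,0,0,255],[0,0,0,0,0,0,255],[0,0,0,0,0,0,255],[0,0,0,0,0,0,255],[0,0,0,0,0,0,255],[0,0,0.04,0,0,0,255],[0,0,0.08,0,0,0,255],[0,0,0.12,0,0,0,255],[0,0,0.12,0,0,0,255]]]' | grep -v rot; python3 -m jog '[[[0.072,0.19,0.05,0,0,42.3,255],[0.072,0.19,0.05,0,0,42.3,255],[0.072,0.19,0.05,0,0,42.3,255],[0.072,0.19,0.05,0,0,42.3,255],[0.072,0.19,0.05,0,0,42.3,255],[0.072,0.19,0.05,0,0,42.3,255],[0.072,0.19,0.05,0,0,42.3,255],[0.072,0.19,0.05,0,0,42.3,255]]]'; python3 -m jog '[[[0.072,0.19,0,8.14,-18.27,0,255],[0.072,0.19,0,8.14,-18.27,0,255],[0.072,0.19,0,8.14,-18.27,0,255],[0.072,0.19,0,8.14,-18.27,0,255],[0.072,0.19,0,8.14,-18.27,0,255],[0.072,0.19,0,8.14,-18.27,0,255]]]'|grep eef;python3 -m jog '[[[0,0,0,0,0,0,255],[0,0,0,0,0,0,255],[0,0,0,0,0,0,255]]]'
```

```text
clock: 29.45
eef_pos: [0.441, -0.1869, 0.0103]
ft_force: [-0.5, -0.5, 0.6]
grip_width: 0.0519
clock: 30.28
eef_pos: [0.4465, -0.1906, 0.1393]
ft_force: [1.3, -1.0, -0.4]
grip_width: 0.028
clock: 30.95
eef_pos: [0.5132, 0.0019, 0.1809]
tool_rot: [-0.209, 0.978, -0.0, -0.0]
ft_force: [0.1, -0.7, -0.9]
grip_width: 0.0277
eef_pos: [0.5865, 0.1951, 0.1808]
clock: 31.7
eef_pos: [0.585, 0.1896, 0.1802]
tool_rot: [-0.205, 0.963, 0.035, 0.169]
ft_force: [0.7, -0.6, -1.5]
grip_width: 0.0277
```

```bash
python3 -m jog '[[[0,0.001,-0.04,0,0,0.3,255],[0,0.001,-0.08,0,0,0.3,255],[0,0.001,-0.10,0,0,0.3,255],[0,0.001,-0.115,0,0,0.3,255],[0,0.001,-0.115,0,0,0.3,255],[0,0.001,-0.115,0,0,0.3,255],[0,0.001,-0.115,0,0,0.3,255]]]'; for i in 1 2 3; do python3 -m jog '[[[0,0,-0.0015,0,0,0,255],[0,0,-0.0015,0,0,0,255],[0,0,-0.0015,0,0,0,255]]]' | grep -v rot; done
```

```text
clock: 32.28
eef_pos: [0.5867, 0.1919, 0.0672]
tool_rot: [-0.208, 0.962, 0.036, 0.171]
ft_force: [-0.1, 0.5, -0.1]
grip_width: 0.0279
clock: 32.53
eef_pos: [0.5863, 0.1928, 0.0656]
ft_force: [0.2, 0.7, -0.8]
grip_width: 0.0284
clock: 32.78
eef_pos: [0.5854, 0.1927, 0.0628]
ft_force: [0.1, -0.4, -2.1]
grip_width: 0.0282
clock: 33.03
eef_pos: [0.5853, 0.1926, 0.0609]
ft_force: [0.1, -0.0, -0.2]
grip_width: 0.0286
```

```bash
python3 -m jog '[[[0,0,-0.001,0,0,0,255],[0,0,-0.001,0,0,0,255],[0,0,-0.001,0,0,0,255]]]' | grep -v rot;  for i in 1 2; do python3 -m jog '[[[-0.0026,-0.0011,-0.001,0,0,0,255],[-0.0026,-0.0011,-0.001,0,0,0,255],[-0.0026,-0.0011,-0.001,0,0,0,255]]]' | grep -v rot; done
```

```text
clock: 33.28
eef_pos: [0.5854, 0.1926, 0.0601]
ft_force: [0.7, 0.1, -1.3]
grip_width: 0.0278
clock: 33.53
eef_pos: [0.5825, 0.1914, 0.059]
ft_force: [-0.1, 0.1, -0.7]
grip_width: 0.0282
clock: 33.78
eef_pos: [0.581, 0.1907, 0.0588]
ft_force: [2.5, -0.3, -0.1]
grip_width: 0.0278
```

```bash
python3 -m jog '[[[-0.002,-0.0009,-0.002,0,0,0,255],[-0.002,-0.0009,-0.002,0,0,0,255],[-0.002,-0.0009,-0.002,0,0,0,255]]]' | grep -v rot;python3 -m jog '[[[0.002,0.0009,0.0015,0,0,0,255],[0.002,0.0009,0.0015,0,0,0,255],[0.002,0.0009,0.0015,0,0,0,130],[0.002,0.0009,0.0015,0,0,0,130],[0.002,0.0009,0.0015,0,0,0,130],[0.002,0.0009,0.0015,0,0,0,130],[-0.01,-0.004,0.04,0,0,0,130],[-0.022,-0.01,0.08,0,0,0,130],[-0.034,-0.014,0.12,0,0,0,130]]]'|grep -v rot;python3 -m jog '[[[-0.06,-0.21,0.04,-8.14,18.27,0,100],[-0.06,-0.21,0.04,-8.14,18.27,0,100],[-0.06,-0.21,0.04,-8.14,18.27,0,100],[-0.06,-0.21,0.04,-8.14,18.27,0,100],[-0.06,-0.21,0.04,-8.14,18.27,0,100],[-0.06,-0.21,0.04,-8.14,18.27,0,100],[-0.06,-0.21,0.04,-8.14,18.27,0,100]]]' | grep eef;python3 -m jog '[[[-0.05,-0.255,0,0,0,-21,100],[-0.05,-0.255,0,0,0,-21,100],[-0.05,-0.255,0,0,0,-21,100],[-0.05,-0.255,0,0,0,-21,100],[-0.05,-0.255,0,0,0,-21,100],[-0.05,-0.255,0,0,0,-21,100],[-0.05,-0.255,0,0,0,-21,100],[-0.05,-0.255,0,0,0,-21,100],[-0.05,-0.255,0,0,0,-21,100]]]';python3 look.py '(.452,-.2896)' w12.png
python3 - <<'E'
from h import *
im,m=snap('top','t12.png')
E
```

```text
clock: 34.03
eef_pos: [0.5811, 0.1906, 0.0583]
ft_force: [5.1, 2.1, 1.4]
grip_width: 0.028
clock: 34.78
eef_pos: [0.5425, 0.1748, 0.1741]
ft_force: [1.7, 0.3, 0.2]
grip_width: 0.0416
eef_pos: [0.4836, -0.0377, 0.2159]
clock: 36.12
eef_pos: [0.4344, -0.2888, 0.2147]
tool_rot: [-0.03, 1.0, 0.002, -0.0]
ft_force: [-0.1, -0.1, 0.4]
grip_width: 0.0521
[ 0.4344 -0.2888  0.2147] jaw deg 93.4 [-0.001  0.003 -1.   ]
(317, 226) [ 0.4524 -0.2909] [0.0828 0.0283] long 2.6
```

```bash
python3 -m jog '[[[0.018,-0.002,-0.1,0,0,0,100],[0.018,-0.002,-0.1,0,0,0,100],[0.018,-0.002,-0.1,0,0,0,100],[0.018,-0.002,-0.18,0,0,0,100],[0.018,-0.002,-0.18,0,0,0,100],[0.018,-0.002,-0.2045,0,0,0,100],[0.018,-0.002,-0.2045,0,0,0,100],[0.018,-0.002,-0.2045,0,0,0,100]]]' | grep -v rot;python3 -m jog '[[[0,0,0,0,0,0,255],[0,0,0,0,0,0,255],[0,0,0,0,0,0,255],[0,0,0,0,0,0,255],[0,0,0,0,0,0,255],[0,0,0,0,0,0,255],[0,0,0.04,0,0,0,255],[0,0,0.08,0,0,0,255],[0,0,0.12,0,0,0,255],[0,0,0.12,0,0,0,255]]]' | grep -v rot; python3 -m jog '[[[0.05,0.21,0.05,0,0,20.9,255],[0.05,0.21,0.05,0,0,20.9,255],[0.05,0.21,0.05,0,0,20.9,255],[0.05,0.21,0.05,0,0,20.9,255],[0.05,0.21,0.05,0,0,20.9,255],[0.05,0.21,0.05,0,0,20.9,255],[0.05,0.21,0.05,0,0,20.9,255],[0.05,0.21,0.05,0,0,20.9,255]]]'; python3 -m jog '[[[0.111,0.21,0,8.14,-18.27,0,255],[0.111,0.21,0,8.14,-18.27,0,255],[0.111,0.21,0,8.14,-18.27,0,255],[0.111,0.21,0,8.14,-18.27,0,255],[0.111,0.21,0,8.14,-18.27,0,255],[0.111,0.21,0,8.14,-18.27,0,255],[0.111,0.21,0,8.14,-18.27,0,255]]]'|grep eef;python3 -m jog '[[[0,0,0,0,0,0,255],[0,0,0,0,0,0,255],[0,0,0,0,0,0,255],[0,0,0,0,0,0,255]]]'
```

```text
clock: 36.88
eef_pos: [0.4525, -0.289, 0.01]
ft_force: [-0.4, -0.8, 0.6]
grip_width: 0.052
clock: 37.72
eef_pos: [0.4569, -0.2945, 0.1395]
ft_force: [0.9, 0.3, 1.1]
grip_width: 0.028
clock: 38.38
eef_pos: [0.5026, -0.0809, 0.181]
tool_rot: [-0.212, 0.977, 0.0, -0.0]
ft_force: [1.2, -0.5, -0.8]
grip_width: 0.0285
eef_pos: [0.6156, 0.1313, 0.1807]
clock: 39.3
eef_pos: [0.613, 0.1266, 0.1806]
tool_rot: [-0.207, 0.963, 0.036, 0.169]
ft_force: [0.6, -0.4, 0.1]
grip_width: 0.0278
```

```bash
python3 -m jog '[[[0,0,-0.04,0,0,0,255],[0,0,-0.08,0,0,0,255],[0,0,-0.10,0,0,0,255],[0,0,-0.118,0,0,0,255],[0,0,-0.118,0,0,0,255],[0,0,-0.118,0,0,0,255],[0,0,-0.118,0,0,0,255]]]'; for i in 1 2; do python3 -m jog '[[[0,0,-0.0015,0,0,0,255],[0,0,-0.0015,0,0,0,255],[0,0,-0.0015,0,0,0,255]]]' | grep -v rot; done;  for i in 1 2; do python3 -m jog '[[[-0.0026,-0.0011,-0.001,0,0,0,255],[-0.0026,-0.0011,-0.001,0,0,0,255],[-0.0026,-0.0011,-0.001,0,0,0,255]]]' | grep -v rot; done
```

```text
clock: 39.88
eef_pos: [0.6146, 0.1281, 0.0645]
tool_rot: [-0.208, 0.962, 0.036, 0.171]
ft_force: [-0.4, 0.8, 0.0]
grip_width: 0.0283
clock: 40.13
eef_pos: [0.6143, 0.1287, 0.0629]
ft_force: [-0.5, 0.9, -0.2]
grip_width: 0.0281
clock: 40.38
eef_pos: [0.6134, 0.1287, 0.06]
ft_force: [0.6, 1.0, -1.0]
grip_width: 0.0284
clock: 40.63
eef_pos: [0.6105, 0.1274, 0.0587]
ft_force: [-0.5, -0.2, -0.2]
grip_width: 0.0275
clock: 40.88
eef_pos: [0.6089, 0.1265, 0.0584]
ft_force: [1.5, 0.3, -0.4]
grip_width: 0.0284
```

```bash
python3 -m jog '[[[-0.002,-0.0009,-0.002,0,0,0,255],[-0.002,-0.0009,-0.002,0,0,0,255],[-0.002,-0.0009,-0.002,0,0,0,255]]]' | grep -v rot;python3 -m jog '[[[0.002,0.0009,0.0015,0,0,0,255],[0.002,0.0009,0.0015,0,0,0,255],[0.002,0.0009,0.0015,0,0,0,130],[0.002,0.0009,0.0015,0,0,0,130],[0.002,0.0009,0.0015,0,0,0,130],[0.002,0.0009,0.0015,0,0,0,130],[-0.01,-0.004,0.04,0,0,0,130],[-0.022,-0.01,0.08,0,0,0,130],[-0.034,-0.014,0.12,0,0,0,130]]]'|grep -v rot;python3 -m jog '[[[-0.07,0.05,0.12,0,0,0,130],[-0.07,0.05,0.12,0,0,0,130],[-0.07,0.05,0.12,0,0,0,130],[-0.07,0.05,0.12,0,0,0,130],[-0.07,0.05,0.12,0,0,0,130],[-0.07,0.05,0.12,0,0,0,130]]]'|grep eef
python3 - <<'E'
from h import *
im,m=snap('wrist','w13.png');np.save('w13T.npy',m['T']);s,_=snap('scene','s13.png');t,_=snap('top','t13.png')
cv2.imwrite('pics/c13.png',np.hstack([cv2.resize(im[0:420],None,fx=.75,fy=.75),cv2.resize(s[130:420,250:470],None,fx=1.0862,fy=1.0862)]))
E
```

```text
clock: 41.13
eef_pos: [0.609, 0.1264, 0.058]
ft_force: [4.4, 2.6, 1.1]
grip_width: 0.0279
clock: 41.88
eef_pos: [0.5705, 0.111, 0.1739]
ft_force: [1.6, -0.6, 0.5]
grip_width: 0.0417
eef_pos: [0.5026, 0.1621, 0.2966]
```

View pics/c13.png

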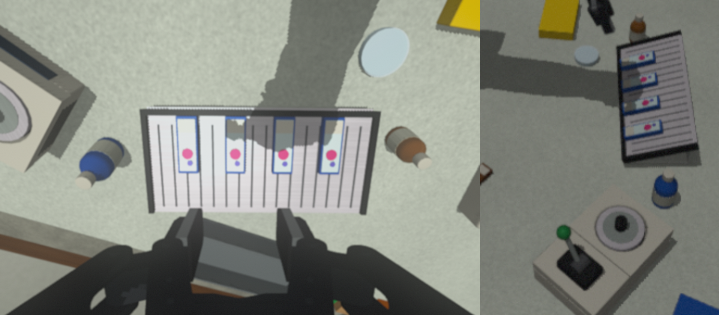

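All four carriers lie square against the cleat and the cover is flush. Last comes the start lever.

```bash
python3 -m jog '[[[0,-0.18,-0.03,-8.14,18.27,0,255],[0,-0.18,-0.03,-8.14,18.27,0,255],[0,-0.18,-0.03,-8.14,18.27,0,255],[0,-0.18,-0.03,-8.14,18.27,0,255],[0,-0.18,-0.03,-8.14,18.27,0,255],[0,-0.18,-0.03,-8.14,18.27,0,255]]]' | grep eef;python3 -m jog '[[[0.035,-0.196,0,0,0,-39.5,255],[0.035,-0.196,0,0,0,-39.5,255],[0.035,-0.196,0,0,0,-39.5,255],[0.035,-0.196,0,0,0,-39.5,255],[0.035,-0.196,0,0,0,-39.5,255],[0.035,-0.196,0,0,0,-39.5,255],[0.035,-0.196,0,0,0,-39.5,255],[0.035,-0.196,0,0,0,-39.5,255]]]';python3 look.py '(.43,-.29)' w14.png 2>&1 | head -1
python3 - <<'E'
from h import *
im=cv2.imread('pics/w14.png');m=bot.camera_model('wrist');print(proj(m,(.5855,-.2267,.16)))
h=cv2.cvtColor(im,cv2.COLOR_BGR2HSV);g=cv2.inRange(h,(45,100,30),(85,255,255));M=cv2.moments(g);print('green',M['m00']/255,M['m10']/max(1,M['m00']),M['m01']/max(1,M['m00']))
E
```

```text
eef_pos: [0.5018, -0.0225, 0.2611]
clock: 43.7
eef_pos: [0.5371, -0.2141, 0.2637]
tool_rot: [0.131, 0.991, 0.002, -0.001]
ft_force: [-0.7, -0.3, 0.3]
grip_width: 0.0002
[ 0.5371 -0.2141  0.2637] jaw deg 74.9 [-0.002  0.003 -1.   ]
[318.9649919  302.00130013]
green 0.0 0.0 0.0
```

```bash
python3 -m jog '[[[0.006,-0.0015,-0.04,0,0,0,255],[0.006,-0.0015,-0.08,0,0,0,255],[0.006,-0.0015,-0.105,0,0,0,255],[0.006,-0.0015,-0.105,0,0,0,255],[0.006,-0.0015,-0.105,0,0,0,255]]]'; python3 -m jog '[[[0.015,-0.004,0,0,0,0,255],[0.03,-0.008,0,0,0,0,255],[0.045,-0.012,0,0,0,0,255],[0.06,-0.0165,0,0,0,0,255],[0.07,-0.019,0,0,0,0,255],[0.08,-0.0215,0,0,0,0,255],[0.085,-0.023,0,0,0,0,255],[0.085,-0.023,0,0,0,0,255],[0.085,-0.023,0,0,0,0,255]]]'
```

```text
clock: 44.17
eef_pos: [0.5426, -0.2141, 0.1592]
tool_rot: [0.13, 0.991, 0.001, -0.002]
ft_force: [1.0, -0.4, 0.8]
grip_width: -0.0
clock: 44.92
eef_pos: [0.6294, -0.2387, 0.1619]
tool_rot: [0.131, 0.991, 0.001, 0.001]
ft_force: [0.6, 0.2, -0.1]
grip_width: -0.0
```

```bash
for i in 1 2 3 4 5; do python3 -m jog '[[[0.0025,-0.0007,0,0,0,0,255],[0.0025,-0.0007,0,0,0,0,255],[0.0025,-0.0007,0,0,0,0,255]]]' | grep -v rot; done
```

```text
clock: 45.17
eef_pos: [0.631, -0.2396, 0.1607]
ft_force: [0.1, -0.1, 0.1]
grip_width: -0.0005
clock: 45.42
eef_pos: [0.6335, -0.2403, 0.1601]
ft_force: [-0.8, 0.5, 0.1]
grip_width: 0.0001
clock: 45.67
eef_pos: [0.6359, -0.241, 0.1599]
ft_force: [-1.0, 0.4, 0.5]
grip_width: -0.0
clock: 45.92
eef_pos: [0.6362, -0.2411, 0.1599]
ft_force: [-6.7, 2.5, 3.4]
grip_width: -0.0001
clock: 46.17
eef_pos: [0.6364, -0.2411, 0.1598]
ft_force: [-13.5, 4.3, 6.5]
grip_width: 0.0002
```

The lever hit its stop where predicted. I'm backing away and then doing the final check.

```bash
python3 -m jog '[[[-0.03,0.008,0,0,0,0,255],[-0.06,0.016,0,0,0,0,255],[-0.1,0.026,0,0,0,0,255],[-0.12,0.02,0.05,0,0,0,255],[-0.3,-0.16,0.09,0,0,0,255],[-0.3,-0.16,0.09,0,0,0,255],[-0.3,-0.16,0.09,0,0,0,255],[-0.3,-0.16,0.09,0,0,0,255],[-0.3,-0.16,0.09,0,0,0,255],[-0.3,-0.16,0.09,0,0,0,255]]]'
python3 - <<'E'
from h import *
m=bot.camera_model('top')
t,_=snap('top','t15.png');s,ms=snap('scene','s15.png')
h=lambda im:cv2.inRange(cv2.cvtColor(im,cv2.COLOR_BGR2HSV),(45,120,30),(85,255,255))
def blob(im,r):
    g=h(im);k=np.zeros_like(g);k[r]=g[r];M=cv2.moments(k);return M['m10']/M['m00'],M['m01']/M['m00']
try:
    a=blob(t,np.s_[110:200,390:460]);b=blob(s,np.s_[280:430,290:420])
    o1,d1=ray(m,*a);o2,d2=ray(ms,*b);q=np.linalg.lstsq(np.c_[d1,-d2],o2-o1,rcond=None)[0];print('ball',a,b,(o1+q[0]*d1+o2+q[1]*d2)/2)
except Exception as e: print(e)
cv2.imwrite('pics/c15.png',np.vstack([cv2.resize(t[95:260,100:470],None,fx=2,fy=2),cv2.resize(s[140:400,230:460],None,fx=1,fy=1)[:, :] if 0 else cv2.copyMakeBorder(s[150:410,240:460],0,0,0,520,0)]))
E
```

```text
clock: 47.0
eef_pos: [0.3497, -0.3943, 0.2485]
tool_rot: [0.131, 0.991, 0.0, 0.001]
ft_force: [-0.3, 0.2, 0.2]
grip_width: -0.0001
ball (444.57943925233644, 134.7196261682243) (357.2638888888889, 369.5416666666667) [ 0.6579568  -0.25001805  0.16077053]
```

View pics/c15.png

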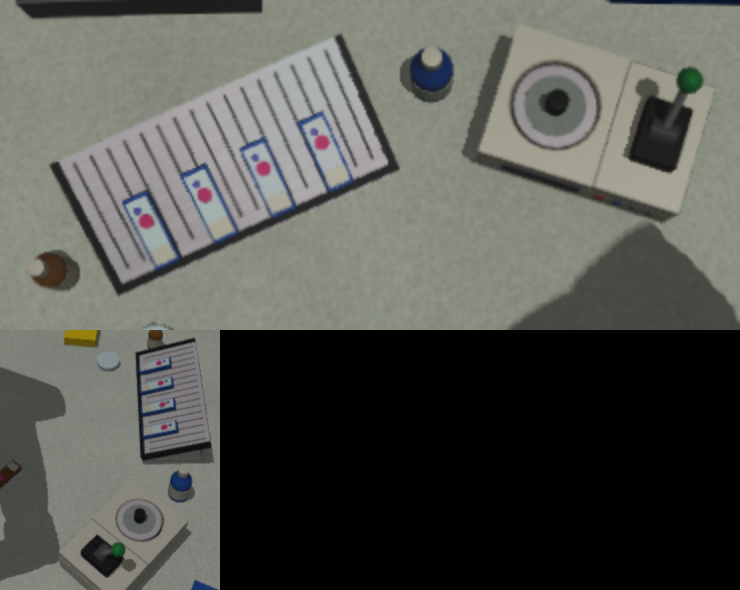

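The top view shows all four carriers on the ramp with their lower ends at the cleat, the cover seated, and the lever leaning to the back. The leftmost carrier, at (150,230), looks slightly turned, so I'm measuring yaw and gap in the deck plane.

```bash
cat > sq.py <<'E'
from h import *
import sys
O=np.array([.5395,.2105,.0336]);y=np.radians(24);a=np.radians(20)
X=np.array([np.cos(a)*np.cos(y),np.cos(a)*np.sin(y),np.sin(a)]);Y=np.array([-np.sin(y),np.cos(y),0]);Z=np.cross(X,Y)
def run(im,m,name):
    hsv=cv2.cvtColor(im,cv2.COLOR_BGR2HSV)
    b=((hsv[...,1]>75)&(hsv[...,0]>98)&(hsv[...,0]<135)).astype(np.uint8)
    reg=np.zeros_like(b);pl=np.array([proj(m,O+X*i+Y*j+Z*.014) for i,j in((-.006,-.16),(-.006,.16),(.15,.16),(.15,-.16))],np.int32)
    cv2.fillPoly(reg,[pl],1);b&=reg
    b=cv2.morphologyEx(b,cv2.MORPH_CLOSE,np.ones((3,3)))
    n,l,st,_=cv2.connectedComponentsWithStats(b)
    for i in range(1,n):
        if st[i,4]<60: continue
        P=[]
        for v,u in np.argwhere(l==i):
            o,d=ray(m,float(u),float(v));t=((O+Z*.014-o)@Z)/(d@Z);q=o+t*d-O;P.append((q@X,q@Y))
        r=cv2.minAreaRect(np.array(P,np.float32));bx=cv2.boxPoints(r);e=bx[1]-bx[0];f=bx[2]-bx[1];L=e if np.hypot(*e)>np.hypot(*f) else f
        print(name,'deck xy mm',np.round(np.array(r[0])*1e3,1),'size',np.round(np.array(r[1])*1e3),'yaw %.1f'%((np.degrees(np.arctan2(L[1],L[0]))+90)%180-90),'xmin %.1f'%(bx[:,0].min()*1e3))
if __name__=='__main__':
    run(cv2.imread('pics/t15.png'),bot.camera_model('top'),'top')
    run(cv2.imread('pics/s15.png'),bot.camera_model('scene'),'scene')
    m=dict(bot.camera_model('wrist'));m['T']=np.load('w13T.npy');run(cv2.imread('pics/w13.png'),m,'wrist13')
E
python3 sq.py
```

```text
top deck xy mm [  35.  -105.2] size [30. 82.] yaw -0.1 xmin -6.1
top deck xy mm [ 34.9 -35.8] size [83. 30.] yaw 0.1 xmin -6.5
top deck xy mm [34.9 34.5] size [83. 29.] yaw 0.7 xmin -6.6
top deck xy mm [ 34.8 104.4] size [31. 82.] yaw -0.2 xmin -6.4
scene deck xy mm [35.6 95.3] size [39. 84.] yaw -0.9 xmin -6.7
scene deck xy mm [35.5 25.4] size [38. 84.] yaw -0.6 xmin -7.0
scene deck xy mm [ 35.6 -43.7] size [39. 84.] yaw -2.5 xmin -7.4
scene deck xy mm [  35.  -112.4] size [39. 84.] yaw -2.0 xmin -7.8
wrist13 deck xy mm [  34.  -104.1] size [82. 30.] yaw 0.3 xmin -7.0
wrist13 deck xy mm [ -3.7 -35.2] size [ 5. 27.] yaw -89.6 xmin -6.4
wrist13 deck xy mm [34.2 33.1] size [82. 29.] yaw 0.2 xmin -6.9
wrist13 deck xy mm [ 34.7 102.4] size [31. 82.] yaw -0.2 xmin -6.5
wrist13 deck xy mm [ 48.4 -35.4] size [28. 54.] yaw -0.4 xmin 21.2
```

All four are square to within 0.7° and at the same distance from the cleat. In case one gets knocked late, I'm waiting a few seconds and measuring again before handing in.

```bash
for i in 1 2 3 4 5 6 7 8; do python3 -m jog '[[[0,0,0,0,0,0,255],[0,0,0,0,0,0,255],[0,0,0,0,0,0,255],[0,0,0,0,0,0,255],[0,0,0,0,0,0,255],[0,0,0,0,0,0,255],[0,0,0,0,0,0,255],[0,0,0,0,0,0,255],[0,0,0,0,0,0,255],[0,0,0,0,0,0,255]]]' >/dev/null; done
python3 - <<'E'
from sq import *
t,m=snap('top','t16.png');run(t,m,'top')
a=cv2.imread('pics/t15.png');d=cv2.absdiff(a,t).max(2)[95:310,100:540];print('changed px',(d>40).sum())
# disturbance of other items vs start
b=cv2.absdiff(cv2.imread('pics/top0.png'),t).max(2)
for n,(u,v) in dict(medium=(125,229),jar=(500,186),dish=(178,271),marker=(500,238),stain=(316,130)).items(): print(n,(b[v-14:v+14,u-14:u+14]>50).sum())
E
```

```text
top deck xy mm [  35.  -105.2] size [30. 82.] yaw -0.1 xmin -6.1
top deck xy mm [ 34.9 -35.8] size [83. 30.] yaw 0.1 xmin -6.5
top deck xy mm [34.9 34.5] size [83. 29.] yaw 0.7 xmin -6.6
top deck xy mm [ 34.8 104.4] size [31. 82.] yaw -0.2 xmin -6.4
changed px 104
medium 0
jar 0
dish 0
marker 0
stain 0
```

```bash
python3 -c "
from workcell import bot
print(bot.job_done(), bot.get_obs()['clock'])"
```

```text
the job is handed in; nothing more can be done
the job is handed in; nothing more can be done
```

The slide dryer is set up and handed in at about 54 s on the robot's clock. `job_done()` reports no verdict, so this rests on my own checks.

- **Cover:** it lies in the well and is pressed down. A second press on the knob top met a hard stop with the fingertips at z = 0.096 m, which is the height for a flush cover.
- **Carriers:** all four blue carriers were there. Each is lengthwise up the ramp, slide side up, slid down until it touched the cleat. The last top view shows them within 0.7° of square and all at the same distance from the cleat, unchanged after about 7 s of waiting.
- **Lever:** pushed to its stop after the carriers. The ball moved 76 mm, against 77 mm expected for full travel.
- **Other items:** the bottles, jar, dish and pen show no change from the first picture.

Some readings disagreed:
- **Scene camera:** it gave carrier yaws of up to -2.5°, but its outlines were too wide because it also sees the carriers' sides. I trusted the top and wrist views.
- **Deck origin:** in every view the carriers measured about 6 mm nearer the cleat line than my origin estimate allows. I put that down to my estimate, because contact with the cleat was felt for each one.
- **Picture change:** about 100 pixels around the ramp and blower changed between the last two top pictures. I did not trace the cause, but the carrier readings were identical.

I saw no carrier knocked out of place.

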